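# Put the last wrench away and latch the tool box

### The job

Lay the loose combination wrench gently into the empty place of the wrench tray in the tool box, lying flat in both notches with its ring end on the same side as on the other wrenches, then close the lid fully. Then hook the loop of the front draw latch over the keeper on the lid and press the latch lever down flat against the box until it is over centre and stays shut. Leave the screwdriver, the mug and the carton where they are.

Things in the scene. Friction and masses are not known exactly. Their poses are not given: they have to be found in the camera images.
- case: Tool box body, grey steel, fixed to the table: 140 deep (x), 280 wide (y), 90 high, 120 with the lid shut; walls 4. Origin: centre of its underside, on the table; x runs from the latch side (front, x = -70, roughly facing the robot) to the hinge side (x = +70), z up. A black wrench tray inside. Lengths here and below in mm.
- tray (a point): Centre of the tray floor, 46 above the table, axes as the box. Two grey cradle bars along x at y = -45 and +45, 16 thick, tops 22 above this floor, notch bottoms 10 above it. The notches at x = +12 and +43 hold two smaller fixed wrenches (155 and 138 long, 12 and 10 wide, ring ends towards +y); the widest notch, at x = -34 and 22 wide, is empty.
- wrench_place (a point): Where the wrench's origin lies when it is home in the empty place: box x = -34, y = 0, 54 above the table; axes as the box. The wrench then lies along the box's y, ring end towards +y like the others, its shank in the notches of both cradle bars.
- wrench: Loose combination wrench, plain steel, 175 long, about 0.2 kg, lying flat on the table left or right of the box. Origin: middle of its length, on the underside of its thick ends; x along it to the ring end, z up. Shank 14 wide, 8 thick, 2 to 10 above the underside, free from x = -45 to +50; ring end 34 in diameter, open jaw end 40 wide, both 12 thick.
- ring_end (a point): Centre of the wrench's ring end, 70.5 from the wrench's origin along its x, 6 above its underside.
- lid_hinge (a point): Middle of the lid's hinge axis, on the box body's back top edge (box x = +70), 90 above the table; the axis runs along the box's y. Fixed, axes as the box.
- lid (a joint): Lid angle, rad: 0 fully shut, 1.57 upright, stop at 1.85. Starts leaning back at 1.65 to 1.85. Hinge friction 0.12 N m; pulled forward, below about 0.9 it falls shut slowly by its own weight (0.45 kg).
- lid_edge (a point): Middle of the lid's front edge on its outer (top) face, moves with the lid: 140 forward of the hinge axis and 30 above it when shut (120 above the table). The lid is a shell 140 x 280 x 30. A folded handle up to 11 high, 130 wide, lies on the outer face from 45 to 91 from the hinge; the 45 next to the front edge are bare. Axes as the box when shut.
- keeper (a point): Axis of the seated bar in the keeper, a 26 wide steel hook on the middle of the lid's front; moves with the lid. Lid shut: 106.5 above the table, 7.5 before the front face, axes as the box. Ledge 4 below it; upturned lip 6 to 9.5 outside it (-x), rising 1 above it; trough 13.5 wide. The bar comes over the lip from above and drops in behind. Lid top 13.5 above it.
- lever_pivot (a point): Middle of the latch lever's hinge axis: 14 before the box's front face (box x = -84), 70 above the table; the axis runs along the box's y. Fixed, axes as the box.
- lever (a joint): Lever angle, rad: 0 shut, flat down the front; 1.57 straight out; stop 2.18, up and out. Starts at 1.97 to 2.15 and stays where left (friction 0.05 N m). With the loop hooked, lowering it stretches the loop's spring from about 1.35; hardest near 0.9 (about 0.2 N m, 5 N near its end), over centre near 0.45, from there it pulls itself to 0 and holds.
- lever_tip (a point): Outer face of the lever near its free end, 58 from the pivot, moves with it. The lever is a steel plate 34 wide, 60 long, 3 thick; its outer face lies 4.5 outside the pivot axis (18.5 from the box's front when shut), its last 14 bend slightly outwards. Open, this face looks up and towards the box: push on it to shut the lever. Axes as the box when shut.
- loop_pin (a point): Middle of the loop's hinge axis (along y) on the lever, moves with it: when the lever is shut, 5 towards the box and 13 below the lever's pivot axis; 14 from that axis.
- loop (a joint): Loop angle relative to the lever, rad: 0 as when latched (lever down, loop up), growing as the loop folds outwards over the lever's outer face; 2.79 is fully folded, where it rests by its weight at the start. Swings freely.
- loop_bar (a point): Middle of the loop's cross bar, which hooks over the keeper: a steel rod 8 in diameter, 62 long along y, 47 from the loop's pin, its ends 4 outside the legs (6 rods, 24 to either side of the middle). Can be taken by its two ends from above (62 wide) and swung about the pin. Let go past upright it falls against the lid's front. Its spring stretches at most 6.
- screwdriver: Bystander: a screwdriver with black handle, 190 long, lying along its x on the table, on the other side of the box from the wrench.
- mug: Bystander: a white mug, 80 in diameter, 90 high, upright, farther out than the box on one side. Origin: centre of its underside.
- carton: Bystander: a cardboard carton 75 x 110 x 50 high, on the other side from the mug. Origin: centre of its underside.
There are look-alikes about, which are no part of the job. There is more than one size of the wrench; the one meant has the size given above.

How it is judged:
On the way, in this order (a step that is already met when the one before it is completed fails the run):
1. the wrench lies home in its place in the tray (x of wrench in the frame of wrench_place between -0.009 and 0.009 m and y of wrench in the frame of wrench_place between -0.025 and 0.025 m and z of wrench in the frame of wrench_place between -0.006 and 0.006 m and y of ring_end in the frame of wrench_place above 0.03 m and angle between the x axis of wrench and the y axis of case, either way round below 0.12 rad and angle between wrench's own z axis and vertical below 0.12 rad), for 0.2 s.
2. the lid is fully shut (value of joint lid below 0.02 rad), for 0.2 s.
3. the loop's bar is over the keeper, behind its lip (value of joint lid below 0.02 rad and x of loop_bar in the frame of keeper above -0.005 m and z of loop_bar in the frame of keeper between -0.004 and 0.012 m), for 0.2 s.
4. the lever is flat against the box with the loop hooked (value of joint lid below 0.02 rad and x of loop_bar in the frame of keeper above -0.005 m and z of loop_bar in the frame of keeper between -0.004 and 0.004 m and value of joint lever below 0.06 rad), for 0.2 s.
At the end, for the whole second after the job is handed in: Wrench at rest in the empty place, flat in both notches (9 mm across, 25 mm along, 6 mm high, 7 degrees), ring end towards +y; lid shut (0.02 rad); bar in the keeper behind its lip (4 mm high, 5 mm out); lever flat (0.06 rad) and still; bystanders within 30 mm of their starts (all of step 1 and all of step 4 and linear speed of wrench below 0.03 m/s and velocity of joint lever between -0.1 and 0.1 rad/s); the robot touches nothing.
It fails at once if the screwdriver is pushed away by more than 30 mm (distance of screwdriver from where it was at the start of the episode above 0.03 m).
It fails at once if the mug is pushed away by more than 30 mm (distance of mug from where it was at the start of the episode above 0.03 m).
It fails at once if the carton is pushed away by more than 30 mm (distance of carton from where it was at the start of the episode above 0.03 m).
It fails at once if the wrench is dropped or thrown (moving faster than 0.8 m/s while not held) (linear speed of wrench above 0.8 m/s and contact force between wrench and the fingers below 0.3 N).
It also fails if it takes over 72 s, if anything falls off the work surface, if the arm or the gripper's body presses on something with over 40 N, if the wrist force passes 120 N, or if a joint passes its speed limit or range.

### The arm

A 6-joint arm with a two-finger parallel gripper is mounted at the origin on the work surface. World frame = base frame: x ahead of the robot, y to its left, z up, the work surface at z = 0. Lengths are in m, angles in rad, forces in N, time in s.
With the tool pointing down it reaches from about 0.35 to 0.775 m from the base axis. Payload 7.3 kg.
Tool frame: the origin (TCP) lies midway between the tips of the shut fingers; the grasp point (between the pads) lies 19 mm behind it; z points along the fingers, y is the direction in which the jaws open and shut (so a half turn about z gives the same grasp; the last joint's range is limited). The gripper opens to 92 mm and grips with 3 to 60 N. Pads are 19 mm wide; open, the fingers measure 130 mm over their backs; the gripper's body (75 mm by 190 mm) begins 47 mm behind the grasp point.
Start: joints at [1.193, 0.342, 1.524, -0, 1.275, -0.146], TCP at [0.121, 0.511, 0.227] pointing down, gripper open.
Joint ranges: [-2.53, 2.53], [-0.77, 2.02], [0.04, 2.7], [-1, 4.14], [0.28, 2.66], [-3.11, 3.11]. Speed limits (rad/s): [2.57, 2.57, 3.14, 3.14, 3.14, 3.14].

### API

Orientations are given as [roll, pitch, yaw] about the fixed x, y, z axes, in that order (R = Rz(yaw) Ry(pitch) Rx(roll)).
In Python, from cell import robot, imaging gives the robot as it stands. The module is installed in compiled form; this text tells all that it offers.
- The arm moves only by the tool send_rows, never from a script. Its argument "plan" is a list of rows, each a list of 3 entries, a list of its own where there are three numbers: the shift along the world's x, y, z in m, then the turn, a rotation vector about the world's x, y, z in rad, then the closure in counts, from 0 (fully open) to 255 (shut). A call has 1 to 20 rows; each row shifts and turns the commanded pose from where the row before left it; what a row does not reach is not made up. A row lasts 1/10 s, in which the tool goes at most 50 mm and 8.59 degrees, less where a joint would pass 70% of its speed; a pose out of reach is approached as far as the arm can. A call is refused whole if a number of a shift passes 0.05 or a number of a turn 0.15, either way. A call with a gripper value outside its range is refused whole. The fingers move at their own pace and stop on an object; "newtons" is the grip in N (left out, the last holds). Time passes only in rows, so rows that do not move let the fingers close. It gives the time, the measured TCP pose, the force and the opening at its end, in the units of the state.
- robot.observe(): the state, without advancing time (a new reading comes with each control period).
- imaging.read_camera(name): name is "side" or "top" or "wrist"; returns a dict with "pixels" (400x640x3 uint8, red, green, blue), "fx", "fy", "cx", "cy" (pixels), "world_from_camera" (4x4, takes a point from camera to world coordinates). Camera axes: x right, y down, z forward; pixel columns grow to the right and rows downward; lengths in m; the calibration is good to about 2 mm. The wrist camera is an equidistant fisheye: a pixel r from the principal point sees the ray r / f radians off the axis. A picture is of the moment at which its call begins. There is no depth.
- robot.hand_in(): hands the job in, once; it reports no verdict.
The state is a dict: "time": time; "qpos": joint angles; "qvel": joint speeds; "joint_efforts": joint torques, N m; "tool_pos": TCP position; "tool_rot": TCP orientation; "contact_force": force on the tool from outside, world axes, zero at the start; "torque": the same for the moment, N m; "opening": finger opening in m.
Only numpy, scipy, OpenCV 4.12 (cv2) and the standard library are available. Lean on these libraries where they do the work, as an engineer would, in place of code of your own. Each camera call takes 0.05 s, during which the arm holds its last target.

## Working session

There is one attempt and no reset: what is moved stays moved. The work goes in short steps, Python scripts to look and compute and a tool call to move; the robot and the scene stay as the last step left them, time stands still between calls to the robot, and variables do not carry over. Pictures are saved under pics/ and viewed, and the job is handed in when it is done.

Besides the shell and the picture viewer there is one more tool, called after "Emit:" by a JSON object that holds its "op" and its "data", one argument or row to a line. send_rows: Moves the arm, as the interface text tells. Its arguments: {"type":"object","properties":{"plan":{"type":"array"},"newtons":{"type":"number"}},"required":["plan"]}

```bash
mkdir -p pics
python3 - <<'E'
from cell import robot, imaging
import cv2
print(robot.observe())
for n in ("side","top","wrist"):
    d=imaging.read_camera(n); cv2.imwrite(f"pics/{n}0.png",d["pixels"][:,:,::-1]); print(n,d["fx"],d["fy"],d["cx"],d["cy"]); print(d["world_from_camera"].round(4).tolist())
E
```

```text
{'time': 0.0, 'qpos': array([ 1.19301217e+00,  3.42718902e-01,  1.52503020e+00,  1.29210522e-05,
        1.27539406e+00, -1.45996931e-01]), 'qvel': array([ 0.00069072, -0.00013504,  0.00064845, -0.00112176,  0.00126931,
       -0.00052901]), 'joint_efforts': array([-2.93070188e-04, -4.31248283e+01, -2.44217795e+01,  7.16986391e-02,
        5.60808205e-02, -1.54386389e-04]), 'tool_pos': array([0.12042099, 0.51057971, 0.22604235]), 'tool_rot': array([-3.14006044e+00, -2.37789809e-04,  2.90980147e+00]), 'contact_force': array([-0.69032912,  0.2826928 ,  0.20702402]), 'torque': array([-0.01627311, -0.00864048,  0.02612692]), 'opening': 0.09180655588153887}
side 433.20136700487313 433.20136700487313 316.41425103398876 208.8446940364712
[[0.7444, -0.3349, 0.5776, -0.1156], [-0.6676, -0.3562, 0.6538, -0.7106], [-0.0133, -0.8723, -0.4887, 0.6165], [0.0, 0.0, 0.0, 1.0]]
top 511.0949992711898 511.0949992711898 325.1678909380001 203.33449026704332
[[-0.0279, -0.9944, 0.1022, 0.3653], [-0.9996, 0.0281, 0.0, 0.0166], [-0.0029, -0.1022, -0.9948, 1.5538], [0.0, 0.0, 0.0, 1.0]]
wrist 309.70691628693146 309.70691628693146 315.41359830497606 207.32325277386443
[[0.2303, 0.9347, 0.2707, 0.0471], [0.9731, -0.2208, -0.0656, 0.5276], [-0.0015, 0.2785, -0.9604, 0.3835], [0.0, 0.0, 0.0, 1.0]]
```

View pics/top0.png

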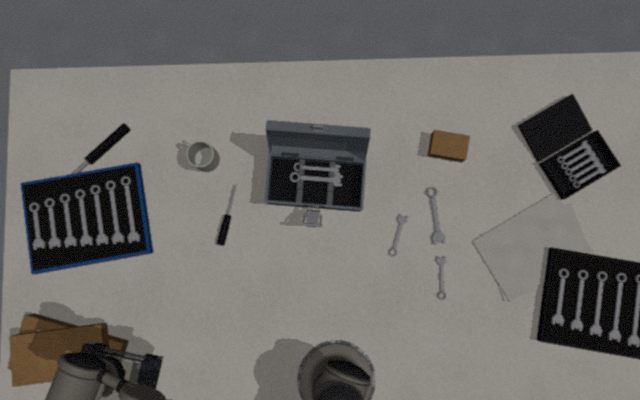

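View pics/side0.png

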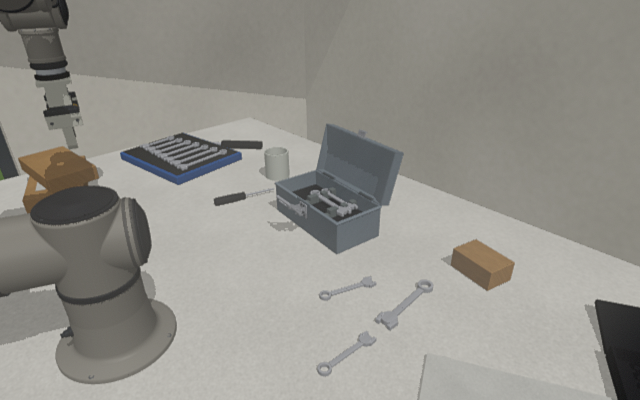

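View pics/wrist0.png

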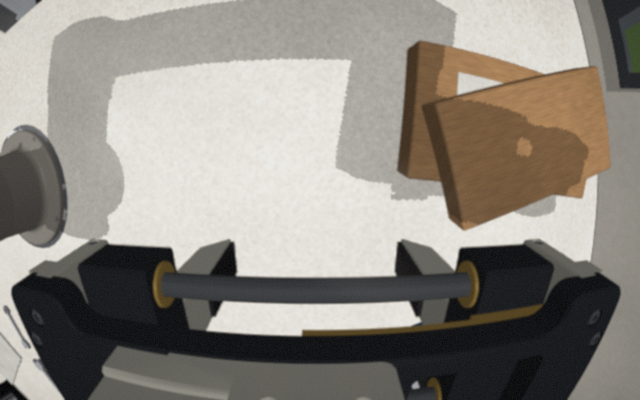

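```bash
cat > h.py <<'E'
import numpy as np, cv2
from cell import robot, imaging
def ray(d,u,v):
    T=d["world_from_camera"]; x=(u-d["cx"])/d["fx"]; y=(v-d["cy"])/d["fy"]
    if d.get("fish"):
        r=np.hypot(u-d["cx"],v-d["cy"]); th=r/d["fx"]; k=np.sin(th)/max(r,1e-9)
        v3=np.array([(u-d["cx"])*k,(v-d["cy"])*k,np.cos(th)])
    else: v3=np.array([x,y,1.])
    return T[:3,3],T[:3,:3]@v3
def plane(d,u,v,z):
    o,r=ray(d,u,v); return o+r*(z-o[2])/r[2]
def proj(d,p):
    T=d["world_from_camera"]; c=T[:3,:3].T@(np.asarray(p)-T[:3,3])
    if d.get("fish"):
        th=np.arctan2(np.hypot(c[0],c[1]),c[2]); k=th*d["fx"]/np.hypot(c[0],c[1]); return np.array([d["cx"]+c[0]*k,d["cy"]+c[1]*k])
    return np.array([d["cx"]+d["fx"]*c[0]/c[2],d["cy"]+d["fy"]*c[1]/c[2]])
def tri(d1,p1,d2,p2):
    o1,r1=ray(d1,*p1);o2,r2=ray(d2,*p2)
    A=np.stack([r1,-r2],1);t=np.linalg.lstsq(A,o2-o1,rcond=None)[0]
    a=o1+r1*t[0];b=o2+r2*t[1];return (a+b)/2,np.linalg.norm(a-b)
def cam(n,save=None):
    d=imaging.read_camera(n); d["fish"]=n=="wrist"
    if save: cv2.imwrite(f"pics/{save}.png",d["pixels"][:,:,::-1])
    return d
def crop(d,x0,x1,y0,y1,s,name):
    im=d["pixels"][y0:y1,x0:x1,::-1]; cv2.imwrite(f"pics/{name}.png",cv2.resize(im,None,fx=s,fy=s,interpolation=cv2.INTER_CUBIC))
E
python3 - <<'E'
from h import *
d=cam("top"); s=cam("side")
crop(d,380,480,170,310,4,"wr_top"); crop(d,250,390,110,240,5,"box_top"); crop(s,260,420,110,260,5,"box_side")
im=d["pixels"].astype(int); 
reg=im[175:310,380:470].sum(2)
bg=cv2.medianBlur(d["pixels"],61)[175:310,380:470].astype(int).sum(2)
m=((bg-reg)>60).astype(np.uint8)
n,l,st,c=cv2.connectedComponentsWithStats(m)
for i in range(1,n):
    if st[i,4]<60: continue
    ys,xs=np.nonzero(l==i); P=np.array([plane(d,x+380,y+175,0.008)[:2] for x,y in zip(xs,ys)])
    mu=P.mean(0); w=np.linalg.svd(P-mu,full_matrices=False)[2][0]; 
    t=(P-mu)@w; print(st[i],mu.round(4),w.round(3),(np.ptp(t)).round(4), "mid",(mu+w*(t.max()+t.min())/2).round(4))
E
```

```text
[ 44  12  20  58 437] [ 0.4743 -0.3113] [-0.997 -0.079] 0.1738 mid [ 0.4792 -0.3109]
[  8  39  20  43 234] [ 0.4291 -0.1981] [-0.951  0.308] 0.1297 mid [ 0.4215 -0.1957]
[ 54  81  12  44 231] [ 0.2957 -0.3211] [-1.     0.018] 0.1277 mid [ 0.2917 -0.321 ]
```

View pics/wr_top.png

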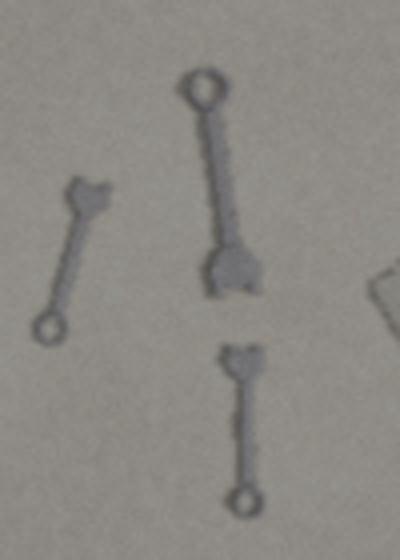

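View pics/box_top.png

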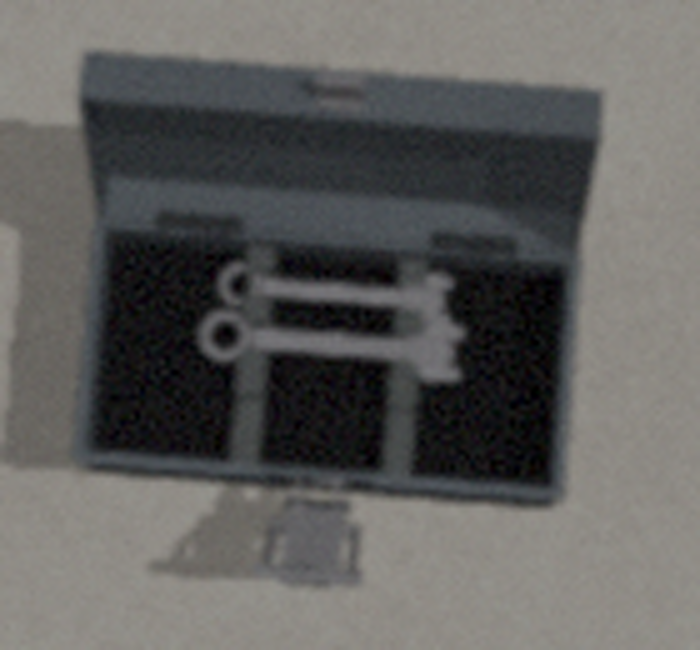

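View pics/box_side.png

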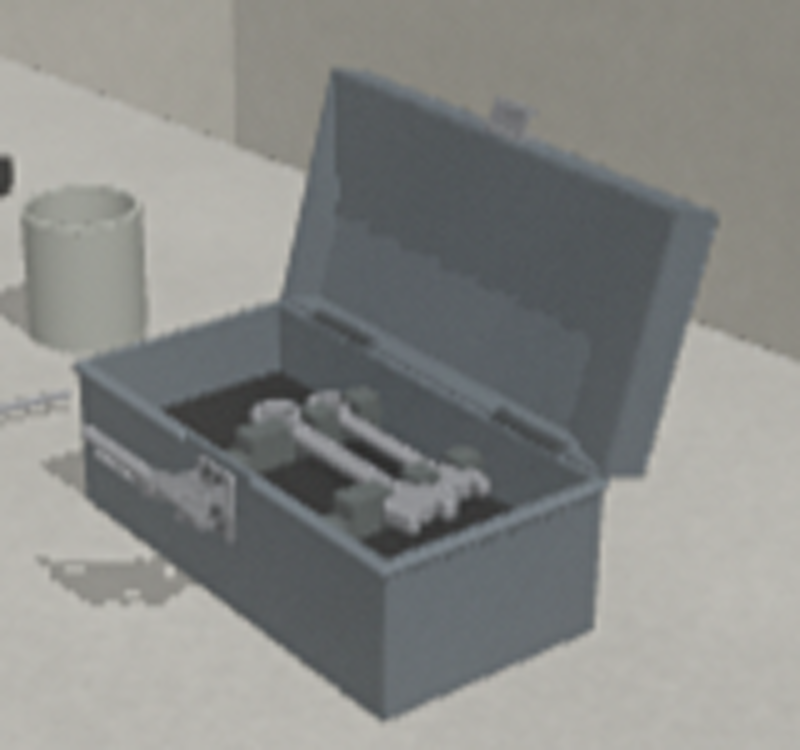

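Run:
```python
from h import *
from scipy.optimize import least_squares
d=cam("top"); s=cam("side")
t=lambda x,y:(250+x/5-.4,110+y/5-.4); q=lambda x,y:(260+x/5-.4,110+y/5-.4)
print("FL",tri(d,t(80,463),s,q(78,367)),"FR",tri(d,t(558,497),s,q(386,575)),"BR",plane(s,*q(605,480),.09),plane(d,*t(580,262),.09),"BL",plane(d,*t(100,232),.09))
obs=[(d,t(80,463),(-70,140,90)),(d,t(558,497),(-70,-140,90)),(s,q(78,367),(-70,140,90)),(s,q(386,575),(-70,-140,90)),(s,q(385,718),(-70,-140,0)),(s,q(605,483),(70,-140,90)),(s,q(596,628),(70,-140,0)),(s,q(90,503),(-70,140,0))]
def f(p,full=False):
    c,sn=np.cos(p[2]),np.sin(p[2]);r=[]
    for cm,uv,b in obs:
        b=np.array(b)/1000; w=np.array([p[0]+c*b[0]-sn*b[1],p[1]+sn*b[0]+c*b[1],b[2]]); r+=list(proj(cm,w)-uv)
    return np.array(r)
r=least_squares(f,[.52,0,-.05]); print(r.x, r.fun.round(1))
p=r.x
W=lambda b:np.array([p[0]+np.cos(p[2])*b[0]-np.sin(p[2])*b[1],p[1]+np.sin(p[2])*b[0]+np.cos(p[2])*b[1],b[2]])
# checks: fixed wrenches' notch & bars
for nm,b in (("bar+ front end",(-.066,.045,.068)),("bar- front",(-.066,-.045,.068)),("place",(-.034,0,.054)),("pivot",(-.084,0,.07)),("w12",(.012,0,.06)),("w43",(.043,0,.06))):
    w=W(np.array(b)); print(nm,w.round(4),((proj(d,w)-[249.6,109.6])*5).round(),((proj(s,w)-[259.6,109.6])*5).round())
# kepeer/lid edge by triang
k,e=tri(d,t(335,88),s,q(513,112));print("keeper",k,e)
```

```text
FL (array([0.52471186, 0.18810286, 0.08687761]), np.float64(0.0011258695744219545)) FR (array([ 0.49754123, -0.08735909,  0.08394998]), np.float64(0.0013349893497911628)) BR [ 0.63525408 -0.10423532  0.09      ] [ 0.63303505 -0.10407246  0.09      ] BL [0.6586537  0.17426358 0.09      ]
[ 0.58029233  0.04200674 -0.10401387] [-0.2 -0.4  1.2  0.1 -0.2 -1.1  0.1 -1.5 -0.1  1.3  0.1 -0.6 -0.1  0.6
 -0.8 -0.3]
bar+ front end [0.5193 0.0936 0.068 ] [246. 470.] [178. 458.]
bar- front [0.51   0.0041 0.068 ] [400. 482.] [276. 525.]
place [0.5465 0.0455 0.054 ] [328. 425.] [276. 496.]
pivot [0.4967 0.0507 0.07  ] [320. 506.] [197. 497.]
w12 [0.5922 0.0408 0.06  ] [333. 346.] [344. 461.]
w43 [0.6231 0.0375 0.06  ] [338. 295.] [389. 444.]
keeper [0.70512072 0.032591   0.23120733] 0.0028963690743951625
```

The loose candidates in the top view are (434,215) at 174 mm long, (398,235) at 130 mm and (441,277) at 128 mm. The enlarged crop shows all three separately. Only (434,215) fits the 175 mm size, and its ring end at (431,192) points away from the robot. Next I go towards the box for a closer look with the wrist camera on the way.

Emit:
{"op": "send_rows", "data": {
  "plan": [
    [[0.023,-0.035,0.006],[0,0,-0.14],0],
    [[0.023,-0.035,0.006],[0,0,-0.14],0],
    [[0.023,-0.035,0.006],[0,0,-0.14],0],
    [[0.023,-0.035,0.006],[0,0,-0.14],0],
    [[0.023,-0.035,0.006],[0,0,-0.14],0],
    [[0.023,-0.035,0.006],[0,0,-0.14],0],
    [[0.023,-0.035,0.006],[0,0,-0.14],0],
    [[0.023,-0.035,0.006],[0,0,-0.14],0],
    [[0.023,-0.035,0.006],[0,0,-0.14],0],
    [[0.023,-0.035,0.006],[0,0,-0.14],0],
    [[0.023,-0.035,0.006],[0,0,-0.14],0],
    [[0.023,-0.035,0.006],[0,0,-0.14],0],
    [[0.023,-0.035,0.006],[0,0,-0.14],0],
    [[0,0,0],[0,0,0],0]
  ]
}}

```text
time: 1.75
tool_pos: [0.422, 0.0524, 0.3051]
tool_rot: [3.139, 0.0, 1.081]
contact_force: [-0.4, 0.5, 0.2]
opening: 0.0918
```

Run:
```python
from h import *
w=cam("wrist","w1"); np.save("w1.npy",w["world_from_camera"]); print(w["world_from_camera"].round(3).tolist(), robot.observe()["qpos"])
```

```text
[[0.882, -0.453, -0.129, 0.457], [-0.471, -0.847, -0.248, 0.118], [0.002, 0.279, -0.96, 0.462], [0.0, 0.0, 0.0, 1.0]] [-5.27986801e-02  9.69299700e-02  1.62731513e+00 -1.77608847e-04
  1.41722202e+00  4.32095193e-01]
```

View pics/w1.png

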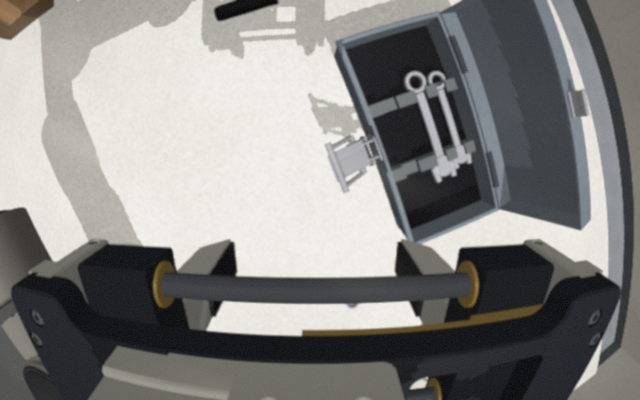

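Run:
```python
from h import *
im=cv2.imread("pics/w1.png"); cv2.imwrite("pics/w1c.png",cv2.resize(im[30:250,310:510],None,fx=3.5,fy=2.7272,interpolation=cv2.INTER_CUBIC)) if 0 else cv2.imwrite("pics/w1c.png",cv2.resize(im[60:255,320:510],None,fx=4,fy=3,interpolation=cv2.INTER_CUBIC))
```

```text
(no output)
```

View pics/w1c.png

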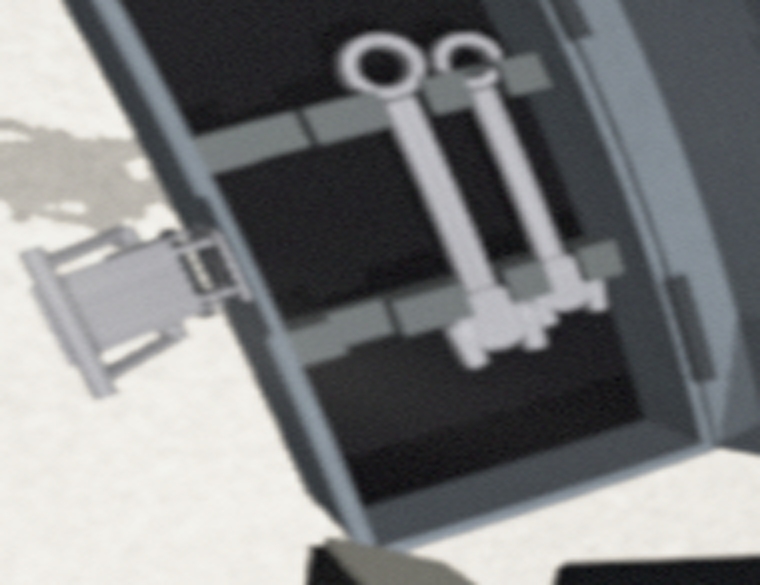

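Run:
```python
from h import *
from scipy.optimize import least_squares
w=cam("wrist"); 
P=lambda x,y:(320+x/4-.4,60+y/3-.4)
print("FL",plane(w,340,43,.09),"FR",plane(w,*P(368,548),.09),"BR",plane(w,*P(712,442),.09))
p=[0.5803,.042,-.104]
W=lambda b:np.array([p[0]+np.cos(p[2])*b[0]-np.sin(p[2])*b[1],p[1]+np.sin(p[2])*b[0]+np.cos(p[2])*b[1],b[2]])
for nm,b in (("FL",(-.07,.14,.09)),("FR",(-.07,-.14,.09)),("BR",(.07,-.14,.09)),("notch+",(-.023,.045,.068)),("notch-",(-.023,-.045,.068)),("w12",(.012,0,.06)),("w43",(.043,0,.06)),("piv",(-.084,0,.07))):
    u=proj(w,W(np.array(b))); print(nm,u.round(1),((u-[319.6,59.6])*[4,3]).round())
print("w12 mid", plane(w,*P(438,192),.064),W([.012,0,.06]), "bar ends", plane(w,*P(28,252),.115),plane(w,*P(105,392),.115))
print(robot.observe()["tool_pos"])
```

```text
FL [0.52526416 0.1902688  0.09      ] FR [ 0.49648822 -0.07900143  0.09      ] BR [ 0.63371683 -0.09544608  0.09      ]
FL [340.7  44.3] [ 84. -46.]
FR [414.1 248.9] [378. 568.]
BR [500.  211.8] [722. 457.]
notch+ [400.4 104.8] [323. 136.]
notch- [421.9 169.1] [409. 328.]
w12 [432.8 128.6] [453. 207.]
w43 [452.  121.7] [530. 186.]
piv [369.3 153.5] [199. 282.]
w12 mid [0.58890968 0.04986873 0.064     ] [0.59223516 0.04075425 0.06      ] bar ends [0.45394911 0.09074392 0.115     ] [0.44893829 0.03278141 0.115     ]
[0.41964682 0.05542661 0.30452108]
```

Run:
```python
from h import *
w=cam("wrist","w2"); print(np.abs(w["world_from_camera"]-np.load("w1.npy")).max())
w["world_from_camera"]=np.load("w1.npy")
P=lambda x,y:(320+x/4-.4,60+y/3-.4)
print("FL",plane(w,340,43,.09),"FR",plane(w,*P(368,548),.09),"BR",plane(w,*P(712,442),.09),"bar ends", plane(w,*P(28,252),.115),plane(w,*P(105,392),.115))
p=[0.5803,.042,-.104]
W=lambda b:np.array([p[0]+np.cos(p[2])*b[0]-np.sin(p[2])*b[1],p[1]+np.sin(p[2])*b[0]+np.cos(p[2])*b[1],b[2]])
for nm,b in (("FL",(-.07,.14,.09)),("FR",(-.07,-.14,.09)),("BR",(.07,-.14,.09)),("notch+",(-.023,.045,.068)),("notch-",(-.023,-.045,.068)),("w12",(.012,0,.064)),("w43",(.043,0,.06))):
    u=proj(w,W(np.array(b))); print(nm,u.round(1),((u-[319.6,59.6])*[4,3]).round())
```

```text
0.006983491411073739
FL [0.52786384 0.1877243  0.09      ] FR [ 0.49785155 -0.08190239  0.09      ] BR [ 0.63541268 -0.09916882  0.09      ] bar ends [0.45596051 0.088436   0.115     ] [0.45067619 0.03040406 0.115     ]
FL [337.7  43.4] [ 73. -49.]
FR [412.6 247.6] [372. 564.]
BR [498.5 210.1] [716. 452.]
notch+ [397.9 103.6] [313. 132.]
notch- [419.9 167.7] [401. 324.]
w12 [431.6 127.3] [448. 203.]
w43 [449.8 120.2] [521. 182.]
```

Emit:
{"op": "send_rows", "data": {
  "plan": [
    [[0.006,-0.037,-0.01],[0,0,-0.1],0],
    [[0.006,-0.037,-0.01],[0,0,-0.1],0],
    [[0.006,-0.037,-0.01],[0,0,-0.1],0],
    [[0.006,-0.037,-0.01],[0,0,-0.1],0],
    [[0.006,-0.037,-0.01],[0,0,-0.1],0],
    [[0.006,-0.037,-0.01],[0,0,-0.1],0],
    [[0.006,-0.037,-0.01],[0,0,-0.1],0],
    [[0.006,-0.037,-0.01],[0,0,-0.1],0],
    [[0.006,-0.037,-0.01],[0,0,-0.1],0],
    [[0.006,-0.033,-0.01],[0,0,-0.1],0],
    [[0,0,0],[0,0,0],100],
    [[0,0,0],[0,0,0],100],
    [[0,0,0],[0,0,0],100]
  ]
}}

```text
time: 3.2
tool_pos: [0.4799, -0.3082, 0.2052]
tool_rot: [-3.141, -0.0, 0.093]
contact_force: [0.7, -0.9, -0.5]
opening: 0.0724
```

Run:
```python
from h import *
w=cam("wrist","w3"); np.save("w3.npy",w["world_from_camera"]); o=robot.observe(); print(o["tool_pos"],o["tool_rot"],o["opening"],o["qpos"],w["world_from_camera"][:3,3])
```

```text
[ 0.47994912 -0.30828564  0.20535478] [ 3.14142832e+00 -4.37409241e-04  9.28792446e-02] 0.06842625290864304 [-7.05413589e-01  4.41828014e-01  1.43026424e+00  2.07959763e-04
  1.26907744e+00  7.72441773e-01] [ 0.55456558 -0.30178375  0.36252411]
```

View pics/w3.png

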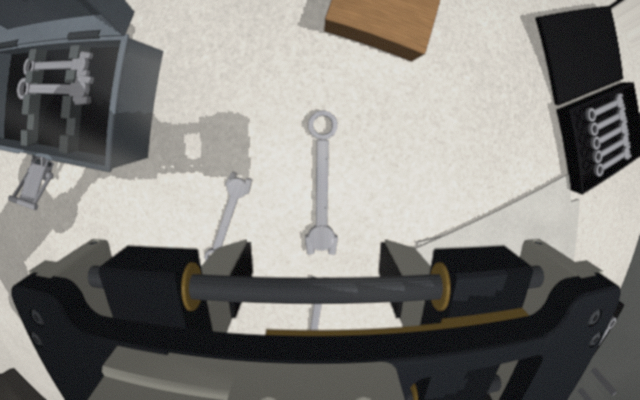

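Run:
```python
from h import *
w=cam("wrist"); w["world_from_camera"]=np.load("w3.npy")
a=plane(w,321.2,110,.012)
im=w["pixels"][100:260,280:360].astype(int).sum(2); m=(im<480).astype(np.uint8)
n,l,st,c=cv2.connectedComponentsWithStats(m); print(st.tolist())
i=1+np.argmax(st[1:,4]); ys,xs=np.nonzero(l==i)
P=np.array([plane(w,x+280,y+100,.01)[:2] for x,y in zip(xs,ys)])
v=np.linalg.svd(P-P.mean(0),full_matrices=False)[2][0]; v*=np.sign(v[0]); t=(P-P.mean(0))@v
print("len",np.ptp(t),"mid",P.mean(0)+v*(t.max()+t.min())/2,"yaw",np.arctan2(v[1],v[0]))
sh=P[(abs(t-(t.max()+t.min())/2)<.035)]; vs=np.linalg.svd(sh-sh.mean(0),full_matrices=False)[2][0]; vs*=np.sign(vs[0]); print("shank",sh.mean(0),np.arctan2(vs[1],vs[0]),np.ptp((sh-sh.mean(0))@[-vs[1],vs[0]]))
# ring centre
r=P[t>t.max()-.034]; print("ring",r.min(0),r.max(0),r.mean(0)); j=P[t<t.min()+.03]; print("jaw",j.mean(0))
print(robot.observe()["tool_pos"],robot.observe()["tool_rot"],robot.observe()["opening"])
```

```text
[[0, 0, 80, 160, 12151], [23, 10, 15, 24, 82], [38, 14, 15, 22, 121], [23, 38, 30, 111, 417], [44, 106, 2, 3, 6], [53, 133, 4, 5, 14], [33, 148, 1, 2, 2], [48, 148, 2, 5, 7]]
len 0.13527990202857498 mid [ 0.46678542 -0.30906709] yaw 0.011766911763335166
shank [ 0.46931897 -0.31006674] 0.08443018542838111 0.0048997948223857574
ring [ 0.50063671 -0.31466243] [ 0.53442705 -0.3038144 ] [ 0.51831577 -0.30675612]
jaw [ 0.4178394  -0.30710299]
[ 0.47995297 -0.3084794   0.2054698 ] [ 3.14116302e+00 -6.07887743e-04  9.24938678e-02] 0.06437523746463199
```

Run:
```python
from h import *
w=cam("wrist"); w["world_from_camera"]=np.load("w3.npy"); w["pixels"]=cv2.imread("pics/w3.png")[:,:,::-1]
print(w["pixels"][180,300:345].sum(1).tolist())
im=w["pixels"][95:275,280:360].astype(int).sum(2); m=(im<590).astype(np.uint8)
n,l,st,c=cv2.connectedComponentsWithStats(m); 
for i in range(1,n):
  if st[i,4]<300: continue
  print(st[i]); ys,xs=np.nonzero(l==i)
  P=np.array([plane(w,x+280,y+95,.01)[:2] for x,y in zip(xs,ys)])
  v=np.linalg.svd(P-P.mean(0),full_matrices=False)[2][0]; v*=np.sign(v[0]); t=(P-P.mean(0))@v
  mid=P.mean(0)+v*(t.max()+t.min())/2
  print("len",np.ptp(t),"mid",mid,"yaw",np.arctan2(v[1],v[0]))
  sh=P[(abs(t-(t.max()+t.min())/2)<.035)]; vs=np.linalg.svd(sh-sh.mean(0),full_matrices=False)[2][0]; vs*=np.sign(vs[0]); print("shank",sh.mean(0),np.arctan2(vs[1],vs[0]),np.ptp((sh-sh.mean(0))@[-vs[1],vs[0]]))
crop={}
```

```text
[670, 670, 659, 657, 667, 665, 669, 669, 668, 669, 663, 636, 564, 495, 469, 435, 415, 446, 485, 508, 510, 521, 519, 521, 523, 521, 514, 540, 607, 655, 660, 659, 654, 655, 658, 660, 660, 658, 652, 660, 662, 668, 668, 659, 658]
[  19   14   39  147 3133]
len 0.17691168183543615 mid [ 0.47923122 -0.31319225] yaw 0.08614004925241761
shank [ 0.48008075 -0.31341771] 0.08192743790210988 0.020501880506704893
```

Emit:
{"op": "send_rows", "data": {
  "plan": [
    [[-0.001,-0.0035,-0.04],[0,0,-0.009],100],
    [[0,0,-0.04],[0,0,0],110],
    [[0,0,-0.04],[0,0,0],110],
    [[0,0,-0.04],[0,0,0],110],
    [[0,0,-0.02],[0,0,0],110],
    [[0,0,-0.012],[0,0,0],110],
    [[0,0,-0.005],[0,0,0],110],
    [[0,0,0],[0,0,0],110],
    [[0,0,0],[0,0,0],110]
  ],
  "newtons": 25
}}

```text
time: 4.25
tool_pos: [0.4794, -0.314, 0.0091]
tool_rot: [3.14, -0.002, 0.081]
contact_force: [-0.1, -0.1, 0.6]
opening: 0.0524
```

Run:
```python
from h import *
w=cam("wrist","w4"); o=robot.observe(); print(o["tool_pos"],o["tool_rot"],o["opening"],o["contact_force"])
```

```text
[ 0.47936313 -0.31408303  0.00914405] [ 3.13965062e+00 -1.84064099e-03  8.09091175e-02] 0.05250456434627015 [ 0.05739087 -0.13056719  0.4172846 ]
```

View pics/w4.png

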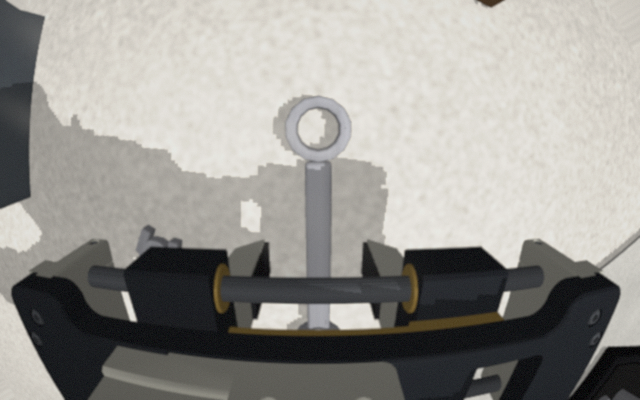

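Emit:
{"op": "send_rows", "data": {
  "plan": [
    [[0,0.001,-0.006],[0,0,0],110],
    [[0,0,0],[0,0,0],200],
    [[0,0,0],[0,0,0],255],
    [[0,0,0],[0,0,0],255],
    [[0,0,0],[0,0,0],255],
    [[0,0,0],[0,0,0],255],
    [[0,0,0],[0,0,0],255],
    [[0,0,0],[0,0,0],255]
  ],
  "newtons": 30
}}

```text
time: 5.1
tool_pos: [0.4787, -0.3128, 0.0018]
tool_rot: [3.141, -0.0, 0.081]
contact_force: [0.5, -1.0, -0.4]
opening: 0.0136
```

Emit:
{"op": "send_rows", "data": {
  "plan": [
    [[0,0,0.02],[0,0,0],255],
    [[0,0,0.04],[0,0,0],255],
    [[0,0,0.04],[0,0,0],255],
    [[0,0,0.04],[0,0,0],255],
    [[0,0.01,0.04],[0,0,0.04],255],
    [[0.006,0.03,0.02],[0,0,0.11],255],
    [[0.006,0.03,0],[0,0,0.12],255],
    [[0.006,0.03,0],[0,0,0.12],255],
    [[0.006,0.03,0],[0,0,0.12],255],
    [[0.006,0.03,0],[0,0,0.12],255],
    [[0.006,0.03,0],[0,0,0.12],255],
    [[0.006,0.03,0],[0,0,0.12],255],
    [[0.006,0.03,0],[0,0,0.12],255],
    [[0.006,0.03,0],[0,0,0.12],255],
    [[0.006,0.03,0],[0,0,0.12],255],
    [[0.006,0.03,0],[0,0,0.12],255],
    [[0.002,0.018,0],[0,0,0.034],255],
    [[0,0,0],[0,0,0],255],
    [[0,0,0],[0,0,0],255]
  ]
}}

```text
time: 7.0
tool_pos: [0.5462, 0.0456, 0.2013]
tool_rot: [-3.141, 0.0, 1.465]
contact_force: [-0.5, -1.0, -1.3]
opening: 0.0135
```

Run:
```python
from h import *
w=cam("wrist","w5"); np.save("w5.npy",w["world_from_camera"]); o=robot.observe(); print(o["tool_pos"],o["tool_rot"],o["opening"],o["contact_force"],o["qpos"])
d=cam("top","t5");s=cam("side","s5")
crop(s,240,420,90,260,4,"s5c"); crop(d,250,390,100,240,5,"t5c")
```

```text
[0.54626945 0.0449773  0.2014392 ] [-3.14088018e+00  4.51873160e-04  1.46407997e+00] 0.013675301982863892 [-0.22401607 -0.2684556  -1.67060826] [-5.74473900e-02  4.05557917e-01  1.49966258e+00 -4.40536215e-04
  1.23710604e+00  4.94135740e-02]
```

View pics/w5.png

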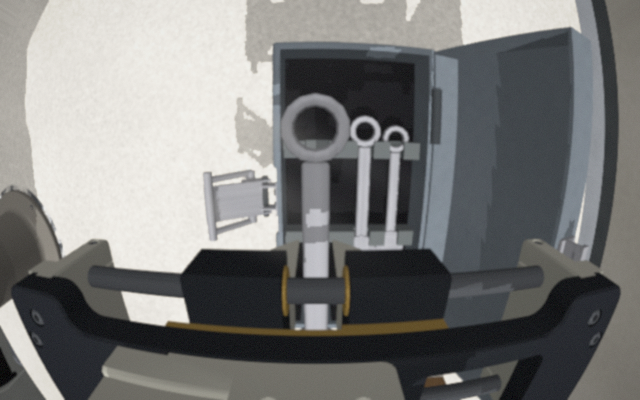

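View pics/s5c.png

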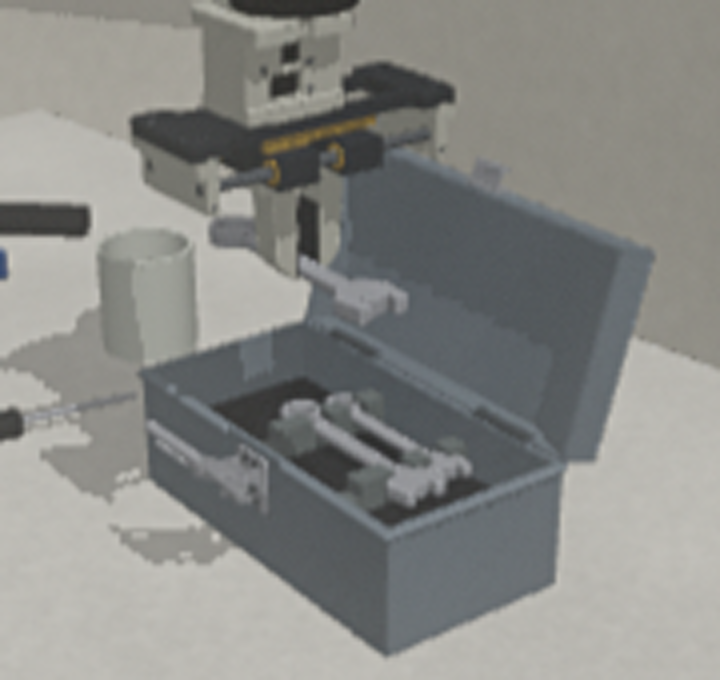

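Run:
```python
from h import *
w=cam("wrist"); w["world_from_camera"]=np.load("w5.npy")
im=cv2.imread("pics/w5.png"); cv2.imwrite("pics/w5c.png",cv2.resize(im[30:260,200:450],None,fx=3,fy=2.6,interpolation=cv2.INTER_CUBIC))
p=[0.5803,.042,-.104]
W=lambda b:np.array([p[0]+np.cos(p[2])*b[0]-np.sin(p[2])*b[1],p[1]+np.sin(p[2])*b[0]+np.cos(p[2])*b[1],b[2]])
for nm,b in (("FL",(-.07,.14,.09)),("BL",(.07,.14,.09)),("front@y=.03",(-.07,.03,.09)),("notchR",(-.023,.053,.068)),("w12@.03",(.012,.03,.064)),("w43@.03",(.043,.03,.064)),("w12@.05",(.012,.05,.064)),("piv",(-.084,0,.07))):
    u=proj(w,W(np.array(b))); print(nm,u.round(1),((u-[199.7,29.7])*[3,2.6]).round())
```

```text
FL [273.9  46.9] [222.  45.]
BL [432.3  52.9] [698.  60.]
front@y=.03 [275.3 171. ] [227. 367.]
notchR [327.8 142.8] [384. 294.]
w12@.03 [363.6 166.5] [492. 356.]
w43@.03 [394.6 167. ] [585. 357.]
w12@.05 [364.1 146. ] [493. 302.]
piv [264.7 198.3] [195. 438.]
```

View pics/w5c.png

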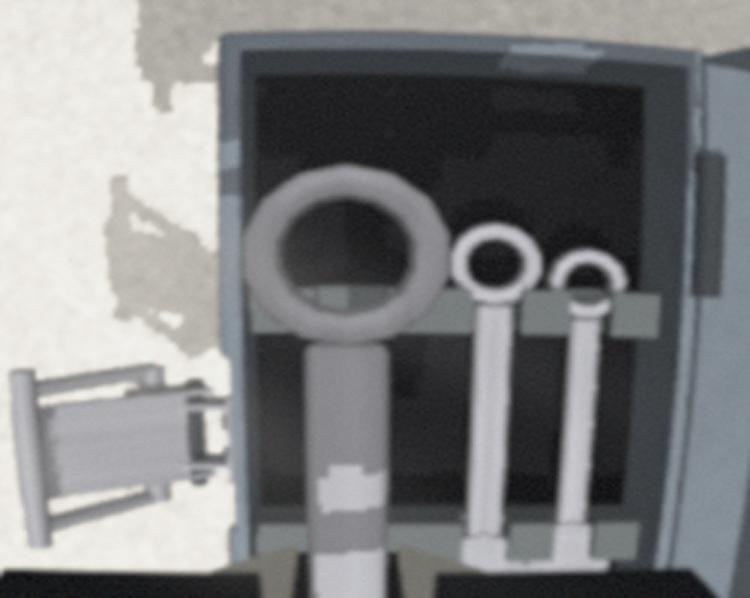

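Emit:
{"op": "send_rows", "data": {
  "plan": [
    [[0,0.001,-0.03],[0,0,0.002],255],
    [[0,0,-0.03],[0,0,0],255],
    [[0,0,-0.03],[0,0,0],255],
    [[0,0,-0.015],[0,0,0],255],
    [[0,0,-0.015],[0,0,0],255],
    [[0,0,-0.008],[0,0,0],255],
    [[0,0,-0.008],[0,0,0],255],
    [[0,0,0],[0,0,0],255]
  ]
}}

```text
time: 8.0
tool_pos: [0.5462, 0.0462, 0.0651]
tool_rot: [-3.14, 0.0, 1.466]
contact_force: [0.1, 1.3, -1.9]
opening: 0.0137
```

Run:
```python
from h import *
w=cam("wrist","w6"); o=robot.observe(); print(o["tool_pos"],o["tool_rot"],o["opening"],o["contact_force"])
s=cam("side"); crop(s,260,400,130,260,5,"s6c")
```

```text
[0.54660414 0.04624322 0.06577772] [-3.14149673e+00  1.27762273e-05  1.46634691e+00] 0.013651851382959077 [-0.29523066  0.7198343  -1.79107482]
```

View pics/w6.png

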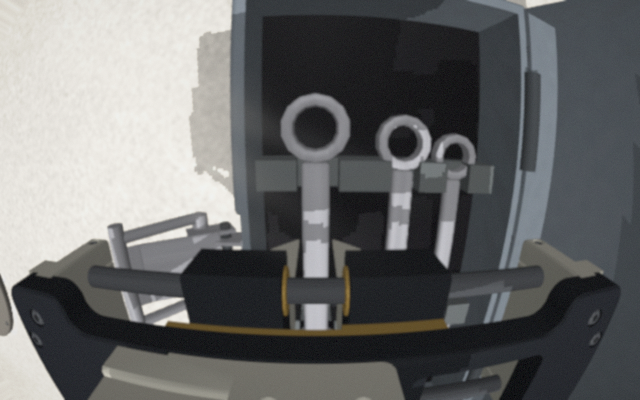

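View pics/s6c.png

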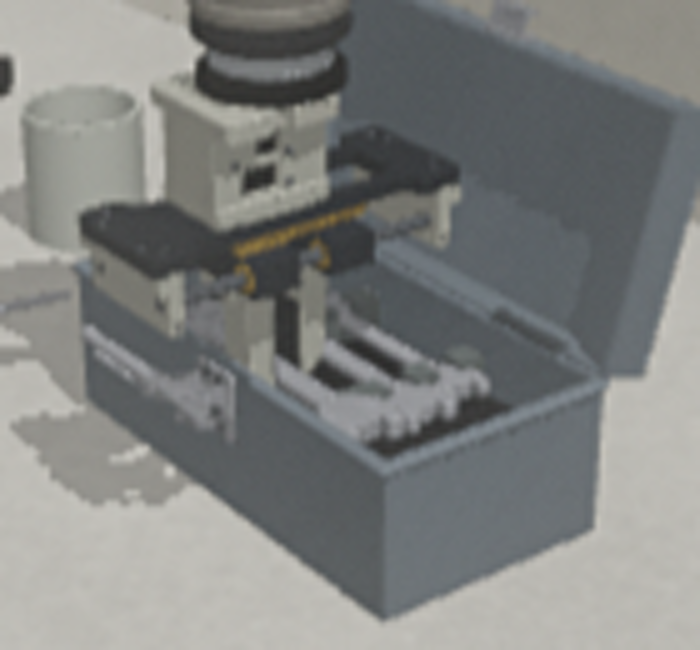

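Emit:
{"op": "send_rows", "data": {
  "plan": [
    [[0.001,0,-0.004],[0,0,0],255],
    [[0,0,-0.004],[0,0,0],255],
    [[0,0,0],[0,0,0],255]
  ]
}}

```text
time: 8.4
tool_pos: [0.5477, 0.0465, 0.0575]
tool_rot: [3.141, 0.0, 1.467]
contact_force: [-0.2, 0.4, -1.7]
opening: 0.0136
```

Emit:
{"op": "send_rows", "data": {
  "plan": [
    [[0,0,-0.001],[0,0,0],255],
    [[0,0,-0.001],[0,0,0],255],
    [[0,0,0],[0,0,0],255],
    [[0,0,0],[0,0,0],255]
  ]
}}

```text
time: 8.8
tool_pos: [0.5479, 0.0465, 0.0568]
tool_rot: [3.14, -0.0, 1.467]
contact_force: [-2.7, 0.2, 6.1]
opening: 0.0135
```

Emit:
{"op": "send_rows", "data": {
  "plan": [
    [[0,0,0],[0,0,0],210],
    [[0,0,0],[0,0,0],203],
    [[0,0,0],[0,0,0],200],
    [[0,0,0],[0,0,0],200],
    [[0,0,0.01],[0,0,0],200],
    [[0,0,0.02],[0,0,0],200],
    [[0,0,0.03],[0,0,0],200],
    [[0,0,0.04],[0,0,0],200],
    [[0,0,0.04],[0,0,0],200],
    [[0,0,0.04],[0,0,0],200],
    [[0,0,0.04],[0,0,0],200],
    [[0,0,0],[0,0,0],200]
  ]
}}

```text
time: 10.0
tool_pos: [0.5499, 0.0465, 0.2826]
tool_rot: [3.13, -0.001, 1.467]
contact_force: [0.3, -0.5, 0.8]
opening: 0.0201
```

Run:
```python
from h import *
w=cam("wrist","w7"); np.save("w7.npy",w["world_from_camera"]); o=robot.observe(); print(o["tool_pos"],o["tool_rot"],o["opening"],o["contact_force"])
s=cam("side"); crop(s,260,420,110,260,5,"s7c")
```

```text
[0.54870794 0.04646286 0.27936849] [ 3.13454758e+00 -3.50871377e-04  1.46687627e+00] 0.01986361783012688 [ 0.51688355  0.10389651 -0.19760284]
```

View pics/w7.png

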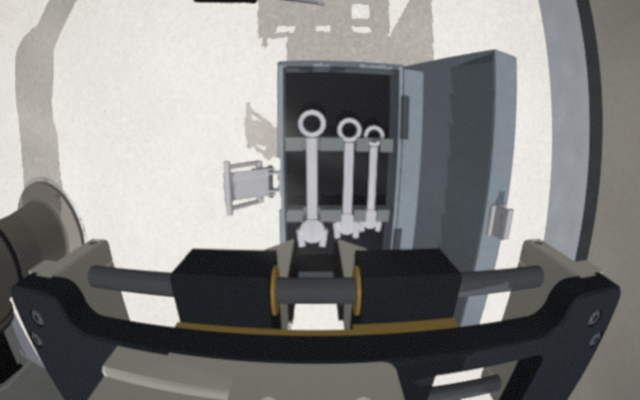

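View pics/s7c.png

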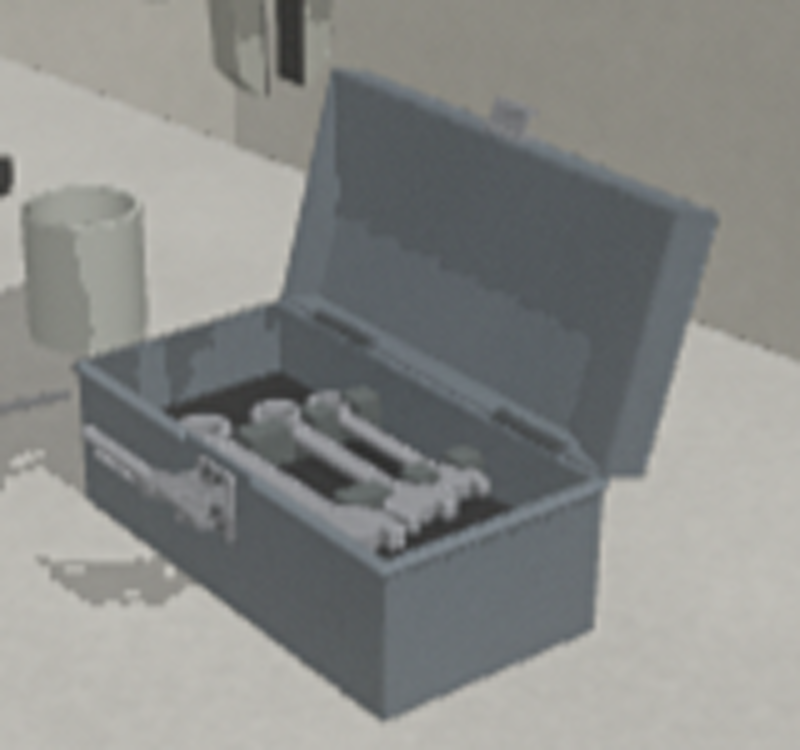

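Emit:
{"op": "send_rows", "data": {
  "plan": [
    [[0.0,0,0.02],[0,0,0.13],255],
    [[0.01,-0.001,0],[0,0,0.13],255],
    [[0.016,-0.0018,0],[0,0,0.13],255],
    [[0.016,-0.0018,0],[0,0,0.13],255],
    [[0.016,-0.0018,0],[0,0,0.13],255],
    [[0.016,-0.0018,0],[0,0,0.13],255],
    [[0.016,-0.0018,0],[0,0,0.13],255],
    [[0.016,-0.0018,0],[0,0,0.13],255],
    [[0.016,-0.0018,0],[0,0,0.13],255],
    [[0.016,-0.0018,0],[0,0,0.13],255],
    [[0.016,-0.0018,0],[0,0,0.13],255],
    [[0.016,-0.0018,0],[0,0,0.13],255],
    [[0.016,-0.0018,0],[0,0,0.011],255],
    [[0,0,0],[0,0,0],255],
    [[0,0,0],[0,0,0],255]
  ]
}}

```text
time: 11.6
tool_pos: [0.7331, 0.0257, 0.2937]
tool_rot: [-3.142, -0.003, 3.037]
contact_force: [-0.1, -0.8, -0.4]
opening: 0.0005
```

Run:
```python
from h import *
w=cam("wrist","w8"); np.save("w8.npy",w["world_from_camera"]); o=robot.observe(); print(o["tool_pos"],o["tool_rot"],o["opening"],o["contact_force"],o["qpos"])
s=cam("side"); crop(s,260,420,70,220,5,"s8c")
```

```text
[0.73293617 0.02579632 0.29456198] [ 3.14154955e+00 -2.36906218e-03  3.03738702e+00] 0.0005380530404503762 [ 0.67527475 -0.4968797   0.82504472] [-6.92366853e-02  7.59020389e-01  6.31048421e-01  1.28044164e-04
  1.75388995e+00 -1.53580417e+00]
```

View pics/w8.png

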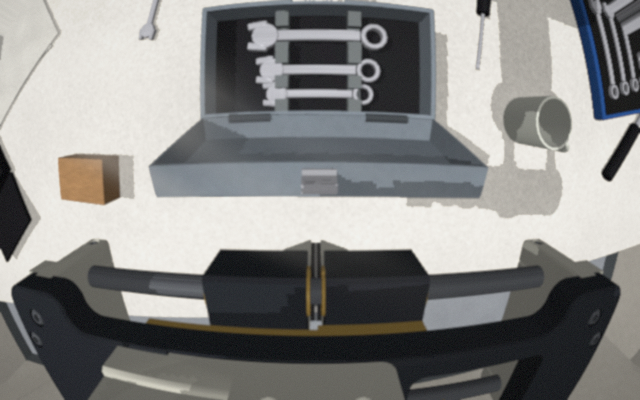

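View pics/s8c.png

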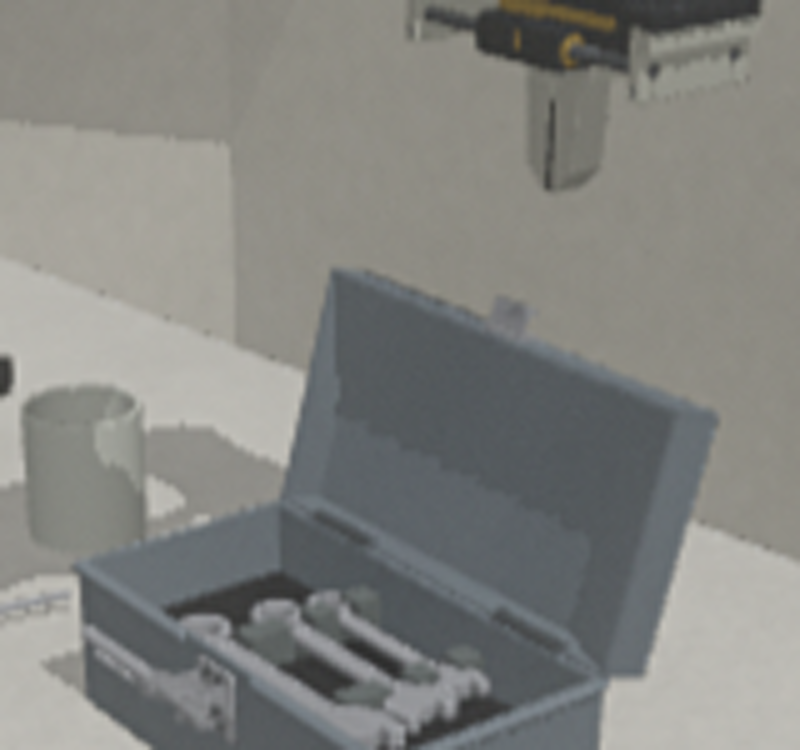

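Run:
```python
from h import *
w=cam("wrist"); w["world_from_camera"]=np.load("w8.npy")
for z in (.21,.218,.225): print(z,plane(w,319,196.5,z), "inner",plane(w,319,164,z))
print(robot.observe()["tool_pos"], robot.observe()["qpos"][1:5])
```

```text
0.21 [0.71864265 0.02945676 0.21      ] inner [0.69247668 0.03214726 0.21      ]
0.218 [0.7166516  0.02957196 0.218     ] inner [0.69135307 0.03217327 0.218     ]
0.225 [0.71490943 0.02967277 0.225     ] inner [0.69036992 0.03219603 0.225     ]
[0.73294649 0.02588117 0.29578589] [7.57651491e-01 6.30457403e-01 1.27717224e-04 1.75408536e+00]
```

Emit:
{"op": "send_rows", "data": {
  "plan": [
    [[0.006,0,-0.03],[0,0,0],255],
    [[0,0,-0.03],[0,0,0],255],
    [[0,0,-0.03],[0,0,0],255],
    [[-0.0124,0.0013,0],[0,0,0],255],
    [[-0.0124,0.0013,0],[0,0,0],255],
    [[-0.0124,0.0013,0],[0,0,0],255],
    [[-0.0124,0.0013,0],[0,0,0],255],
    [[0,0,0],[0,0,0],255]
  ]
}}

```text
time: 12.55
tool_pos: [0.6888, 0.0313, 0.2073]
tool_rot: [3.141, 0.001, 3.038]
contact_force: [0.1, -0.3, -0.1]
opening: 0.0008
```

Run:
```python
from h import *
s=cam("side"); crop(s,260,420,90,240,5,"s9c"); o=robot.observe(); print(o["tool_pos"],o["contact_force"])
```

```text
[0.68939052 0.03107912 0.20690941] [0.09891447 0.27026178 0.1745357 ]
```

View pics/s9c.png

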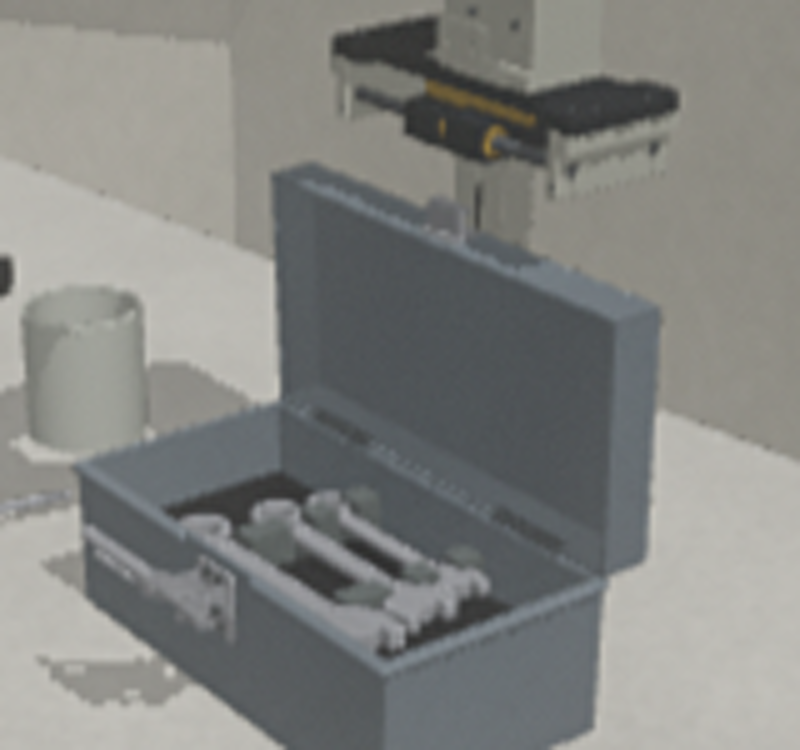

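The lid is near upright and following the fingers. I keep pushing.

Emit:
{"op": "send_rows", "data": {
  "plan": [
    [[-0.011,0.0011,0.0015],[0,0,0],255],
    [[-0.011,0.0011,0.0015],[0,0,0],255],
    [[-0.011,0.0011,0.0015],[0,0,0],255],
    [[-0.011,0.0011,0.0005],[0,0,0],255],
    [[-0.0116,0.0012,-0.0033],[0,0,0],255],
    [[-0.0116,0.0012,-0.0033],[0,0,0],255],
    [[-0.0116,0.0012,-0.0033],[0,0,0],255],
    [[-0.01,0.001,-0.0055],[0,0,0],255],
    [[-0.01,0.001,-0.0055],[0,0,0],255],
    [[-0.0095,0.001,-0.0085],[0,0,0],255],
    [[-0.0095,0.001,-0.0085],[0,0,0],255],
    [[0,0,0],[0,0,0],255],
    [[0,0,0],[0,0,0],255]
  ]
}}

```text
time: 13.9
tool_pos: [0.5727, 0.0428, 0.1731]
tool_rot: [3.142, 0.0, 3.038]
contact_force: [0.4, -0.4, 0.6]
opening: 0.0003
```

Run:
```python
from h import *
s=cam("side"); crop(s,240,400,110,260,5,"s10c"); o=robot.observe(); print(o["tool_pos"],o["contact_force"])
```

```text
[0.57299376 0.04276222 0.17330521] [ 0.89136564  0.33676174 -0.18852806]
```

View pics/s10c.png

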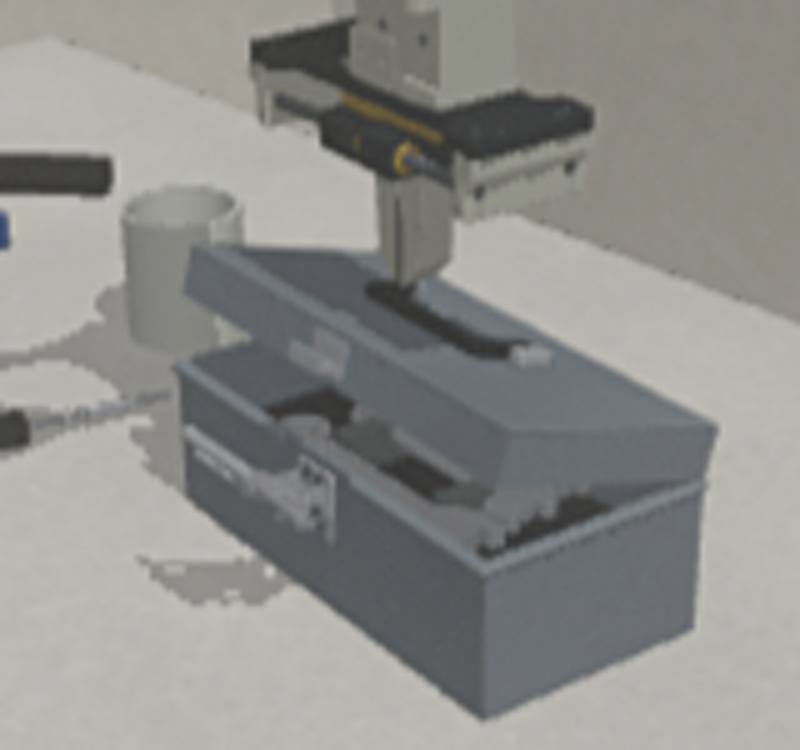

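Emit:
{"op": "send_rows", "data": {
  "plan": [
    [[-0.014,0.0014,0],[0,0,0],255],
    [[-0.014,0.0014,0],[0,0,0],255],
    [[-0.014,0.0014,0],[0,0,0],255],
    [[0,0,-0.012],[0,0,0],255],
    [[0,0,-0.012],[0,0,0],255],
    [[0,0,-0.012],[0,0,0],255],
    [[0,0,-0.01],[0,0,0],255],
    [[0,0,0],[0,0,0],255],
    [[0,0,0],[0,0,0],255]
  ]
}}

```text
time: 14.85
tool_pos: [0.5303, 0.047, 0.1264]
tool_rot: [3.142, -0.001, 3.038]
contact_force: [0.1, 0.5, 0.3]
opening: 0.0007
```

Run:
```python
from h import *
s=cam("side"); crop(s,240,400,110,260,5,"s11c"); o=robot.observe(); print(o["tool_pos"],o["contact_force"])
```

```text
[0.53053894 0.047029   0.12685818] [-0.17716513 -0.23287148  0.16213055]
```

View pics/s11c.png

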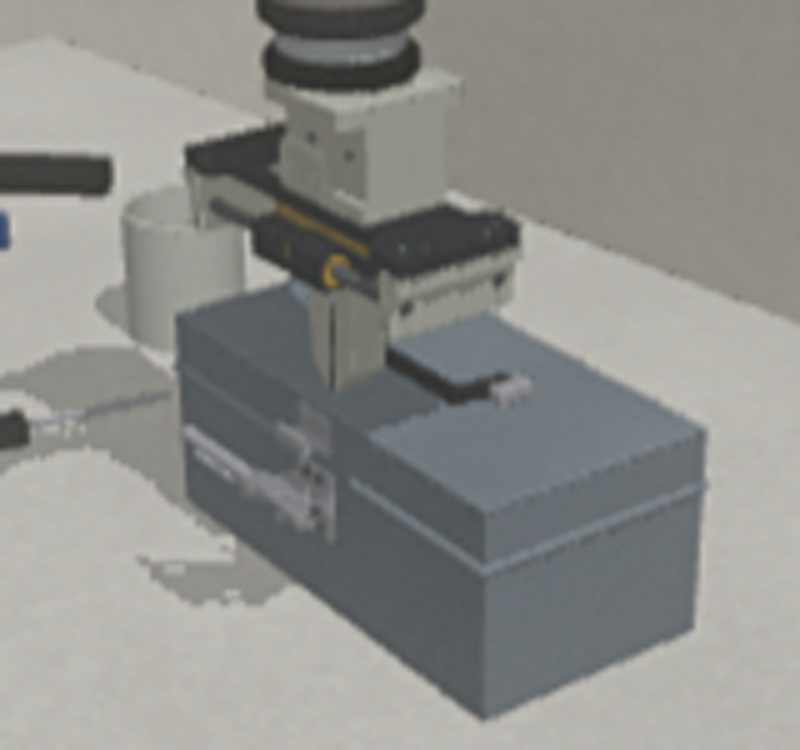

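Emit:
{"op": "send_rows", "data": {
  "plan": [
    [[0,0,-0.005],[0,0,0],255],
    [[0,0,-0.002],[0,0,0],255],
    [[0,0,-0.001],[0,0,0],255],
    [[0,0,0],[0,0,0],255],
    [[0,0,0],[0,0,0],255]
  ]
}}

```text
time: 15.4
tool_pos: [0.5304, 0.0471, 0.1202]
tool_rot: [3.142, 0.001, 3.038]
contact_force: [-2.0, 0.2, 8.7]
opening: 0.0002
```

Emit:
{"op": "send_rows", "data": {
  "plan": [
    [[0,0,0.03],[0,0,0],255],
    [[-0.01,0.001,0.04],[0,0,0],0],
    [[-0.01,0.001,0.04],[0,0,0],0],
    [[-0.01,0.001,0.03],[0,0,0],0],
    [[0,0,0],[0,0,0],0],
    [[0,0,0],[0,0,0],0],
    [[0,0,0],[0,0,0],0]
  ],
  "newtons": 5
}}

```text
time: 16.1
tool_pos: [0.4998, 0.0501, 0.2576]
tool_rot: [-3.142, -0.002, 3.038]
contact_force: [0.2, 0.3, -0.1]
opening: 0.0438
```

Run:
```python
from h import *
w=cam("wrist","w12"); np.save("w12.npy",w["world_from_camera"]); o=robot.observe(); print(o["tool_pos"],o["tool_rot"],o["opening"],o["contact_force"])
d=cam("top");s=cam("side","s12")
crop(w,200,440,60,260,3,"w12c"); crop(s,260,360,160,250,7,"s12c"); crop(d,290,340,190,240,8,"t12c")
```

```text
[0.49974062 0.05006181 0.25742513] [-3.14153814e+00 -2.59822417e-03  3.03774271e+00] 0.04781155722002659 [-0.50387368 -0.19986057  0.15901585]
```

View pics/w12c.png

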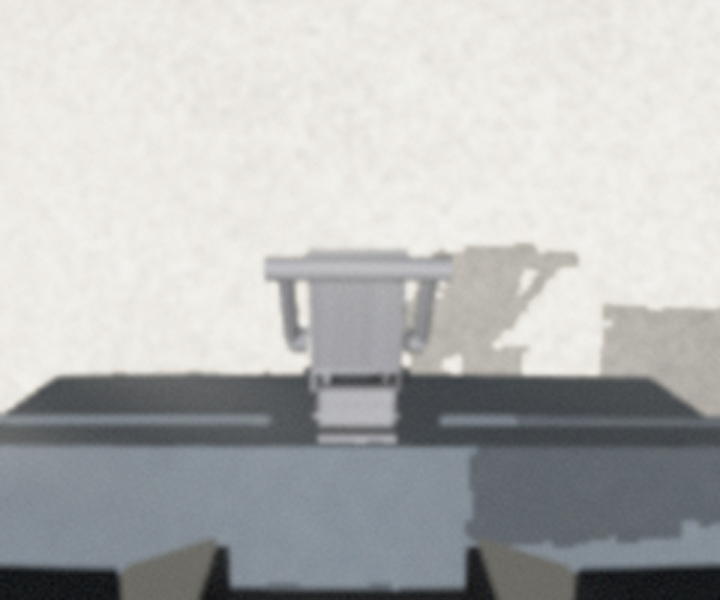

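View pics/s12c.png

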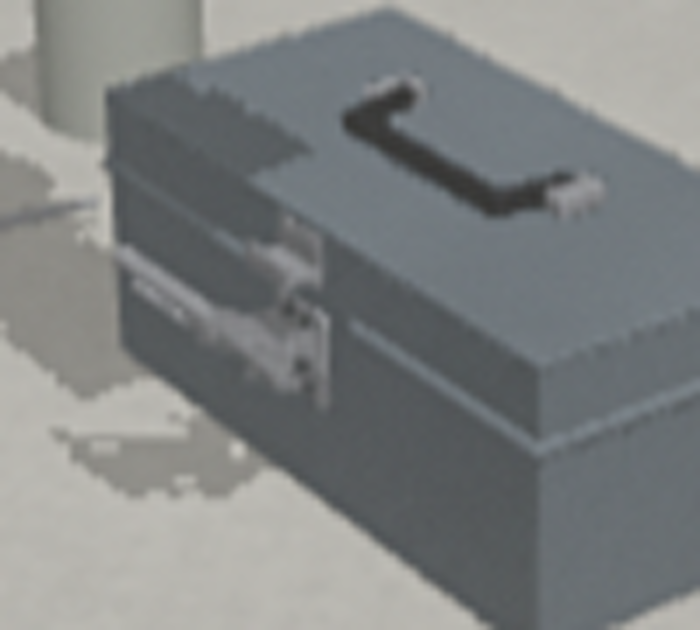

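View pics/t12c.png

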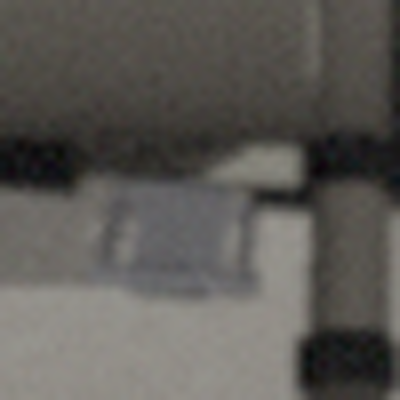

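Run:
```python
from h import *
w=cam("wrist");s=cam("side"); w["world_from_camera"]=np.load("w12.npy")
F=lambda x,y:(200+x/3-.3,60+y/3-.3)
print("+y end tri",tri(w,F(450,269),s,(260+113/7-.4,160+251/7-.4)))
for z in (.1,.107,.114):
    a,b=plane(w,*F(265,269),z),plane(w,*F(452,269),z); print(z,a,b,np.linalg.norm(a-b),(a+b)/2)
p=[0.5803,.042,-.104]
W=lambda b:np.array([p[0]+np.cos(p[2])*b[0]-np.sin(p[2])*b[1],p[1]+np.sin(p[2])*b[0]+np.cos(p[2])*b[1],b[2]])
for nm,b in (("lidedge",(-.07,0,.12)),("keep lip",(-.087,0,.1075)),("bar",(-.129,0,.107))):
    u=proj(w,W(np.array(b))); print(nm,W(np.array(b)),((u-[199.7,59.7])*3).round())
print(robot.observe()["tool_pos"],robot.observe()["opening"])
```

```text
+y end tri (array([0.45548746, 0.08878963, 0.1100072 ]), np.float64(0.0029267828911603336))
0.1 [0.45127077 0.02643337 0.1       ] [0.45779658 0.08965145 0.1       ] 0.06355401695952906 [0.45453367 0.05804241 0.1       ]
0.107 [0.4506875  0.02711872 0.107     ] [0.45706837 0.08893271 0.107     ] 0.06214245269013079 [0.45387794 0.05802571 0.107     ]
0.114 [0.45010423 0.02780407 0.114     ] [0.45634016 0.08821396 0.114     ] 0.06073088842073251 [0.4532222  0.05800902 0.114     ]
lidedge [0.51067822 0.04926688 0.12      ] [350. 446.]
keep lip [0.49377007 0.0510317  0.1075    ] [350. 387.]
bar [0.451997   0.05539183 0.107     ] [350. 264.]
[0.50003988 0.05003714 0.25791004] 0.06361553883675146
```

Emit:
{"op": "send_rows", "data": {
  "plan": [
    [[-0.023,0.004,-0.02],[0,0,0],0],
    [[-0.023,0.004,-0.03],[0,0,0],0],
    [[0,0,-0.03],[0,0,0],0],
    [[0,0,-0.03],[0,0,0],0],
    [[0,0,-0.025],[0,0,0],0],
    [[0,0,-0.015],[0,0,0],0],
    [[0,0,-0.007],[0,0,0],0],
    [[0,0,0],[0,0,0],0]
  ]
}}

```text
time: 17.15
tool_pos: [0.4538, 0.0581, 0.1011]
tool_rot: [-3.142, -0.002, 3.038]
contact_force: [-0.1, 0.2, 0.1]
opening: 0.0919
```

Run:
```python
from h import *
w=cam("wrist","w13"); o=robot.observe(); print(o["tool_pos"],o["tool_rot"],o["opening"],o["contact_force"])
s=cam("side","s13"); crop(s,230,390,110,260,5,"s13c")
```

```text
[0.45430292 0.05808403 0.10181762] [ 3.14152384e+00 -4.38189510e-04  3.03774801e+00] 0.09185018093819818 [ 0.36096799  0.22584971 -1.10127289]
```

View pics/w13.png

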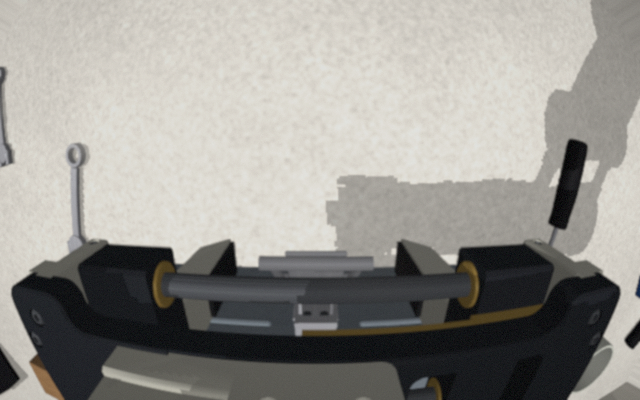

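View pics/s13c.png

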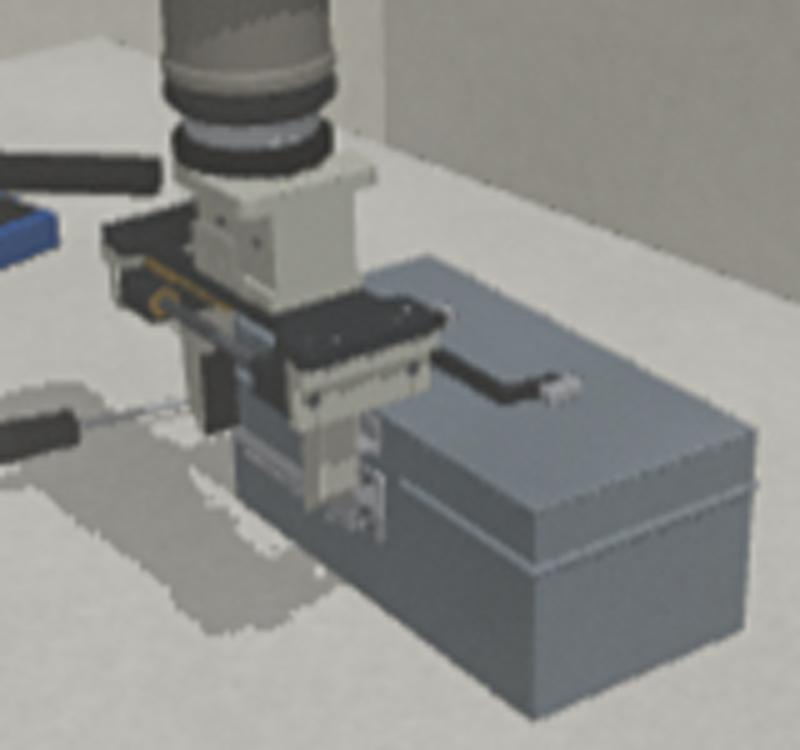

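Emit:
{"op": "send_rows", "data": {
  "plan": [
    [[0,0,0],[0,0,0],90],
    [[0,0,0],[0,0,0],110],
    [[0,0,0],[0,0,0],110],
    [[0,0,0],[0,0,0],110],
    [[0,0,0],[0,0,0],110],
    [[0,0,0],[0,0,0],110]
  ],
  "newtons": 6
}}

```text
time: 17.85
tool_pos: [0.4542, 0.0581, 0.1019]
tool_rot: [3.141, 0.0, 3.038]
contact_force: [-0.4, 0.1, 0.5]
opening: 0.0616
```

Emit:
{"op": "send_rows", "data": {
  "plan": [
    [[0.0035,-0.0004,0.0025],[0,0,0],110],
    [[0.0035,-0.0004,0.0022],[0,0,0],110],
    [[0.0043,-0.0004,0.002],[0,0,0],110],
    [[0.0043,-0.0004,0.0017],[0,0,0],110],
    [[0.0046,-0.0005,0.0012],[0,0,0],110],
    [[0.0046,-0.0005,0.0007],[0,0,0],110],
    [[0.0047,-0.0005,0.0],[0,0,0],110],
    [[0.0047,-0.0005,0.0],[0,0,0],110],
    [[0.0046,-0.0005,-0.0007],[0,0,0],110],
    [[0.0046,-0.0005,-0.001],[0,0,0],110],
    [[0,0,0],[0,0,0],110]
  ]
}}

```text
time: 18.95
tool_pos: [0.4982, 0.0534, 0.1102]
tool_rot: [3.141, 0.0, 3.038]
contact_force: [0.3, 0.6, 1.5]
opening: 0.0618
```

Run:
```python
from h import *
w=cam("wrist","w14"); o=robot.observe(); print(o["tool_pos"],o["opening"],o["contact_force"])
s=cam("side","s14"); crop(s,230,390,110,260,5,"s14c")
```

```text
[0.4979387  0.05341579 0.11028756] 0.06169341372513667 [1.29710617 1.04163773 1.24057551]
```

View pics/w14.png

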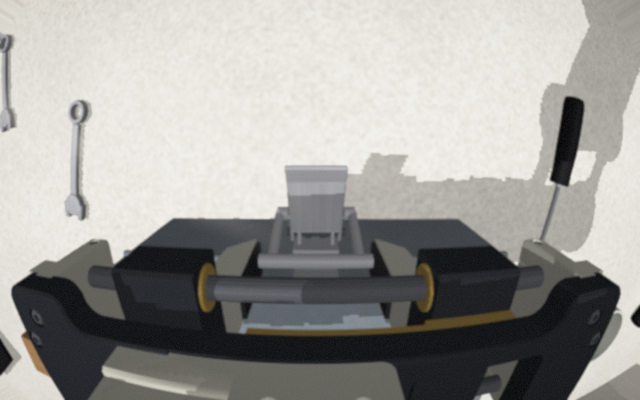

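View pics/s14c.png

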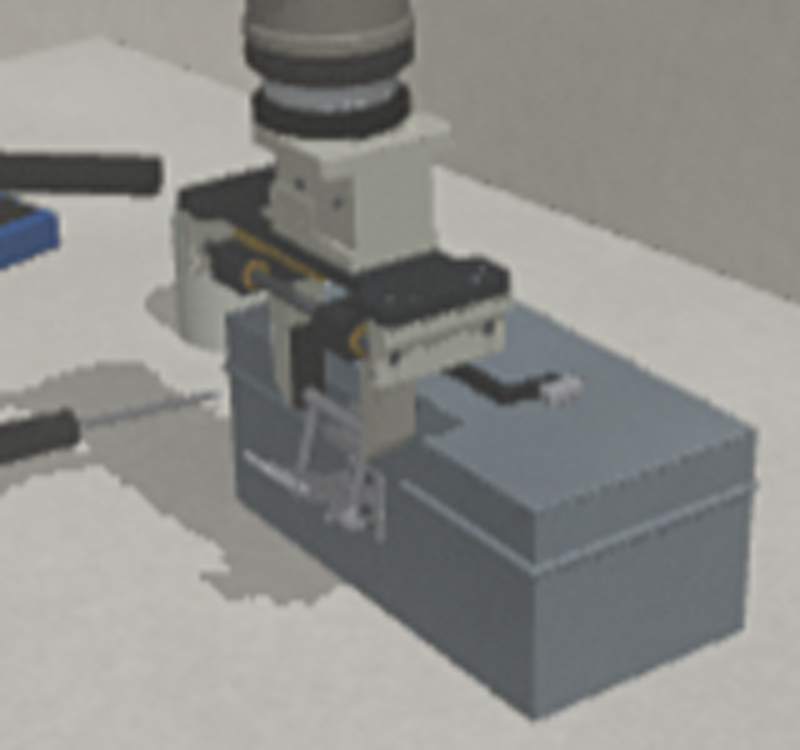

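Emit:
{"op": "send_rows", "data": {
  "plan": [
    [[0.0025,-0.0003,-0.001],[0,0,0],110],
    [[0,0,0],[0,0,0],80],
    [[0,0,0],[0,0,0],40],
    [[0,0,0],[0,0,0],0],
    [[0,0,0],[0,0,0],0],
    [[0,0,0],[0,0,0],0]
  ]
}}

```text
time: 19.65
tool_pos: [0.5, 0.0532, 0.1094]
tool_rot: [3.142, -0.0, 3.038]
contact_force: [-0.1, -0.3, -0.3]
opening: 0.0891
```

Run:
```python
from h import *
w=cam("wrist","w15"); np.save("w15.npy",w["world_from_camera"]); o=robot.observe(); print(o["tool_pos"],o["opening"],o["contact_force"])
s=cam("side","s15"); crop(s,270,330,160,240,8,"s15c")
crop(w,230,400,130,280,4,"w15c")
```

```text
[0.5000152  0.05318551 0.10941943] 0.09048874708560573 [ 0.39752456 -0.62729419 -0.13954952]
```

View pics/w15c.png

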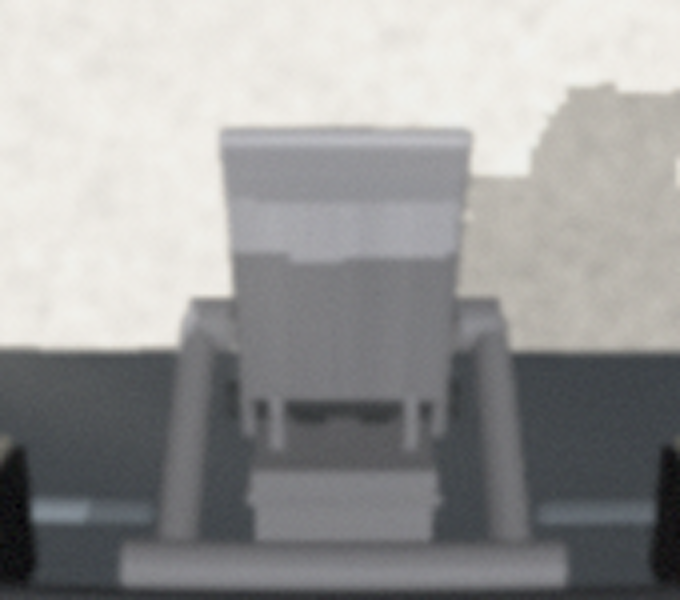

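View pics/s15c.png

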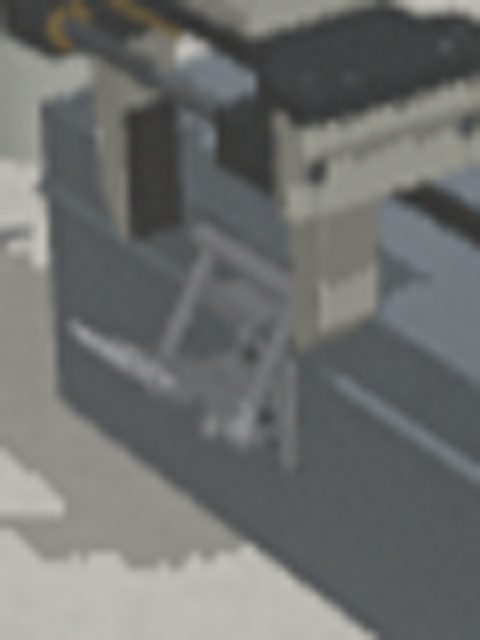

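Emit:
{"op": "send_rows", "data": {
  "plan": [
    [[0,0,0.03],[0,0,0],0],
    [[0,0,0.04],[0,0,0],100],
    [[-0.013,0.0012,0.01],[0,0,0],255],
    [[-0.013,0.0012,0],[-0.012,-0.116,0],255],
    [[-0.013,0.0013,0],[-0.012,-0.116,0],255],
    [[0,0,-0.02],[-0.012,-0.116,0],255],
    [[0,0,0],[0,0,0],255],
    [[0,0,0],[0,0,0],255],
    [[0,0,0],[0,0,0],255],
    [[0,0,0],[0,0,0],255],
    [[0,0,0],[0,0,0],255],
    [[0,0,0],[0,0,0],255]
  ],
  "newtons": 20
}}

```text
time: 20.95
tool_pos: [0.4618, 0.0567, 0.1699]
tool_rot: [3.141, 0.348, 3.038]
contact_force: [-0.2, 0.6, 1.0]
opening: 0.0084
```

Run:
```python
from h import *
w=cam("wrist","w16"); np.save("w16.npy",w["world_from_camera"]); o=robot.observe(); print(o["tool_pos"],o["tool_rot"],o["opening"],o["contact_force"],o["qpos"])
s=cam("side","s16"); crop(s,240,400,110,260,5,"s16c")
```

```text
[0.46157796 0.0567651  0.16983159] [3.141329   0.34795554 3.03756134] 0.004358207475347474 [ 0.23813799 -0.31589236 -0.54425707] [-0.02396377  0.13393485  2.04736024 -0.04690544  0.61386755 -1.45715786]
```

View pics/w16.png

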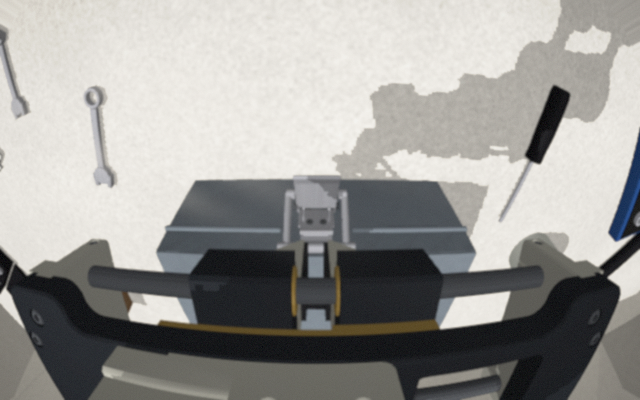

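View pics/s16c.png

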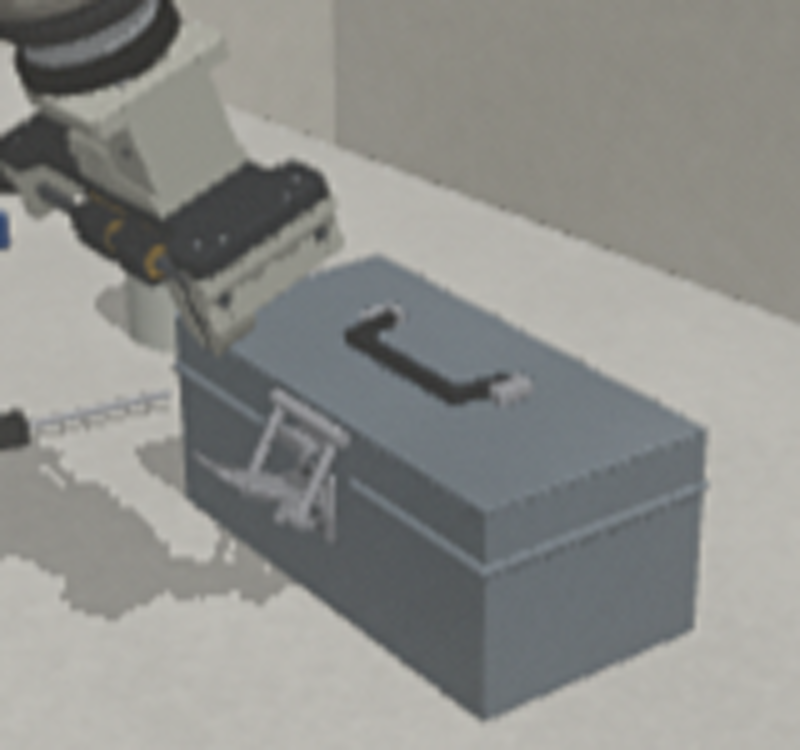

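Emit:
{"op": "send_rows", "data": {
  "plan": [
    [[0,0,-0.02],[0,0,0],255],
    [[0,0,-0.02],[0,0,0],255],
    [[0,0,-0.02],[0,0,0],255],
    [[-0.0015,0.0001,-0.008],[0,0,0],255],
    [[-0.0015,0.0001,-0.008],[0,0,0],255],
    [[-0.001,0.0001,-0.008],[0,0,0],255],
    [[-0.001,0.0001,-0.008],[0,0,0],255],
    [[0,0,0],[0,0,0],255]
  ]
}}

```text
time: 21.85
tool_pos: [0.4561, 0.0573, 0.0772]
tool_rot: [3.141, 0.348, 3.038]
contact_force: [1.1, -0.5, -0.5]
opening: 0.0004
```

Run:
```python
from h import *
w=cam("wrist","w17"); o=robot.observe(); print(o["tool_pos"],o["tool_rot"],o["contact_force"],o["qpos"])
s=cam("side","s17"); crop(s,230,390,110,260,5,"s17c")
```

```text
[0.45615446 0.05724962 0.07754638] [3.14134242 0.34788362 3.0377372 ] [ 0.04259196 -0.13789609  0.00295109] [-0.0229887   0.30488859  2.18074897 -0.0894998   0.31026426 -1.40950744]
```

View pics/s17c.png

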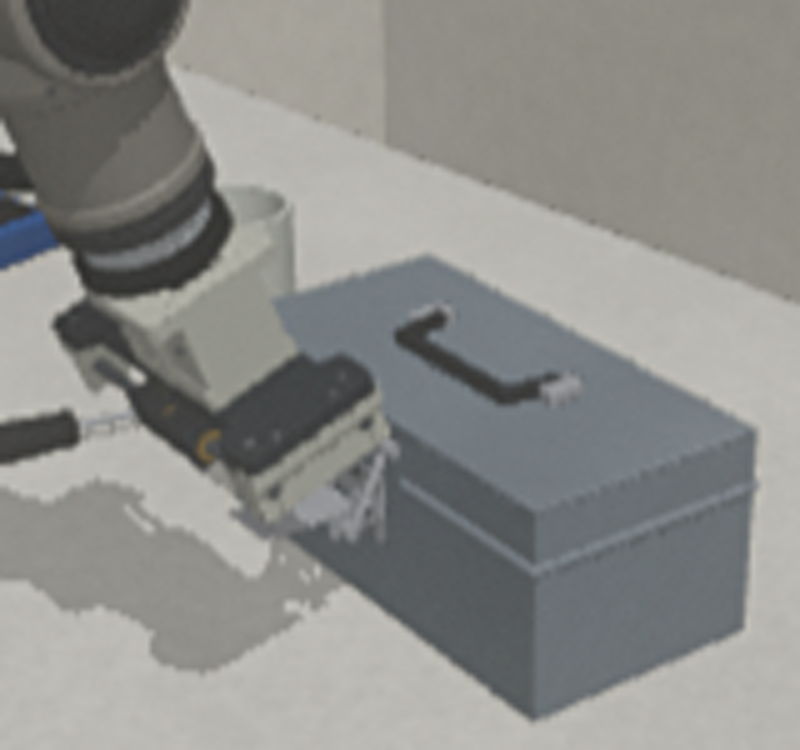

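View pics/w17.png

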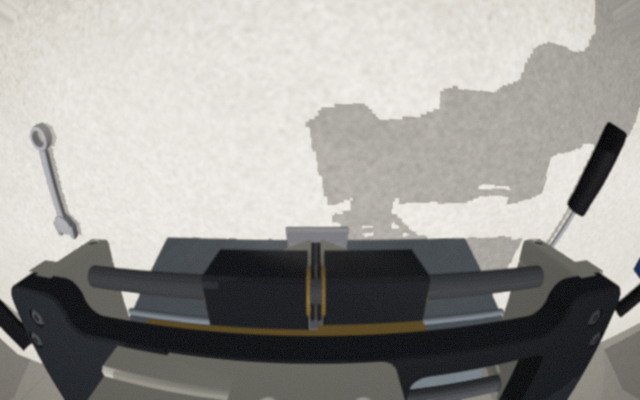

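```bash
cat > fk.py <<'E'
import numpy as np
from scipy.optimize import fsolve
D=[(.3427,1.525,0,.1204,.5106,.226),(.0969,1.6273,0,.4207,.054,.3048),(.4418,1.4303,0,.47995,-.3083,.2054),(.4056,1.4997,0,.5463,.045,.2014),(.759,.631,0,.7329,.0258,.2946),(.1339,2.0474,.348,.4616,.0568,.1698),(.3049,2.1807,.348,.4562,.0572,.0775)]
M=[];y=[]
for q2,q3,t,X,Y,Z in D:
    r=np.sqrt(X*X+Y*Y-.0763**2); s=q2+q3
    M+=[[1,0,np.sin(q2),np.sin(s),np.cos(s),np.sin(t)],[0,1,np.cos(q2),np.cos(s),-np.sin(s),-np.cos(t)]]; y+=[r,Z]
x,res,rk,_=np.linalg.lstsq(np.array(M),np.array(y),rcond=None)
if __name__=="__main__": print(x,rk,np.abs(np.array(M)@x-y).max())
def ik(X,Y,Z,t):
    r=np.sqrt(X*X+Y*Y-.0763**2)
    f=lambda q:[x[0]+x[2]*np.sin(q[0])+x[3]*np.sin(q.sum())+x[4]*np.cos(q.sum())+x[5]*np.sin(t)-r, x[1]+x[2]*np.cos(q[0])+x[3]*np.cos(q.sum())-x[4]*np.sin(q.sum())-x[5]*np.cos(t)-Z]
    q=fsolve(f,[.3,2.2]); return q,np.pi-t-q.sum()
E
python3 - <<'E'
from fk import *
import fk; print(fk.x.round(3),fk.rk,np.abs(np.array(fk.M)@fk.x-fk.y).max())
print(ik(.4562,.0572,.0775,.348))
for u in (46,40,34,28):
  for z in (.05,.03,.018):
    print(u,z,[(t,np.r_[ik(.497-.9946*u/1000,.0532+.1038*u/1000,z,t)[0],ik(.497-.9946*u/1000,.0532+.1038*u/1000,z,t)[1]].round(2).tolist()) for t in (0,.15,.25)])
E
```

```text
[0.001 0.218 0.505 0.379 0.046 0.312] 6 0.0004007023767763629
(array([0.30485313, 2.18083065]), np.float64(0.30790887903485675))
46 0.05 [(0, [0.46, 1.93, 0.75]), (0.15, [0.4, 2.06, 0.53]), (0.25, [0.38, 2.14, 0.37])]
46 0.03 [(0, [0.49, 1.95, 0.7]), (0.15, [0.45, 2.07, 0.47]), (0.25, [0.42, 2.16, 0.31])]
46 0.018 [(0, [0.52, 1.96, 0.67]), (0.15, [0.47, 2.08, 0.44]), (0.25, [0.45, 2.17, 0.27])]
40 0.05 [(0, [0.47, 1.92, 0.76]), (0.15, [0.41, 2.04, 0.54]), (0.25, [0.39, 2.12, 0.38])]
40 0.03 [(0, [0.5, 1.93, 0.71]), (0.15, [0.45, 2.06, 0.48]), (0.25, [0.43, 2.14, 0.32])]
40 0.018 [(0, [0.52, 1.94, 0.68]), (0.15, [0.48, 2.07, 0.45]), (0.25, [0.46, 2.15, 0.28])]
34 0.05 [(0, [0.47, 1.9, 0.77]), (0.15, [0.42, 2.03, 0.55]), (0.25, [0.39, 2.11, 0.39])]
34 0.03 [(0, [0.51, 1.92, 0.71]), (0.15, [0.46, 2.04, 0.49]), (0.25, [0.44, 2.13, 0.33])]
34 0.018 [(0, [0.53, 1.93, 0.68]), (0.15, [0.48, 2.05, 0.46]), (0.25, [0.47, 2.13, 0.29])]
28 0.05 [(0, [0.48, 1.89, 0.77]), (0.15, [0.43, 2.01, 0.55]), (0.25, [0.4, 2.09, 0.4])]
28 0.03 [(0, [0.52, 1.9, 0.72]), (0.15, [0.47, 2.03, 0.5]), (0.25, [0.44, 2.11, 0.34])]
28 0.018 [(0, [0.54, 1.91, 0.69]), (0.15, [0.49, 2.04, 0.46]), (0.25, [0.47, 2.12, 0.3])]
```

Emit:
{"op": "send_rows", "data": {
  "plan": [
    [[-0.0025,0.0003,-0.0075],[0.0068,0.0647,0],255],
    [[-0.0025,0.0003,-0.0075],[0.0067,0.0646,0],255],
    [[-0.002,0.0002,-0.0054],[0,0,0],255],
    [[-0.002,0.0002,-0.0054],[0,0,0],255],
    [[-0.002,0.0002,-0.0054],[0,0,0],255],
    [[0,0,0],[0,0,0],255]
  ]
}}

```text
time: 22.55
tool_pos: [0.4444, 0.0585, 0.0462]
tool_rot: [3.141, 0.218, 3.038]
contact_force: [-0.1, 0.5, 1.5]
opening: 0.0004
```

Run:
```python
from h import *
w=cam("wrist","w18"); o=robot.observe(); print(o["tool_pos"],o["tool_rot"],o["contact_force"],o["qpos"])
s=cam("side","s18"); crop(s,230,390,110,260,5,"s18c")
```

```text
[0.44439145 0.05852799 0.04624759] [3.14139649 0.21746722 3.03781638] [ 0.52165634 -0.36170848  1.25530771] [-0.02885646  0.3848369   2.13279204 -0.04027839  0.40736829 -1.46064954]
```

View pics/s18c.png

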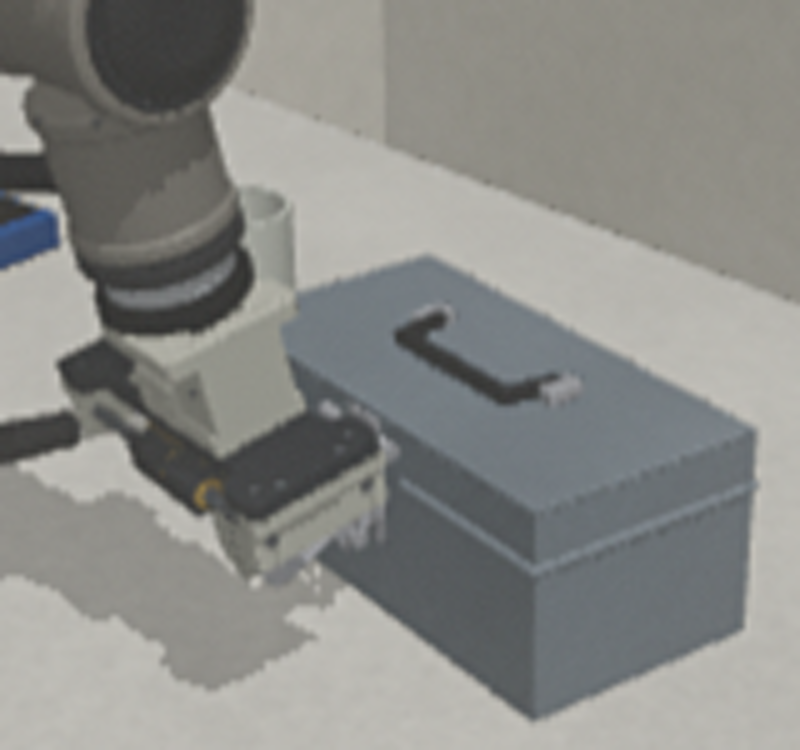

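View pics/w18.png

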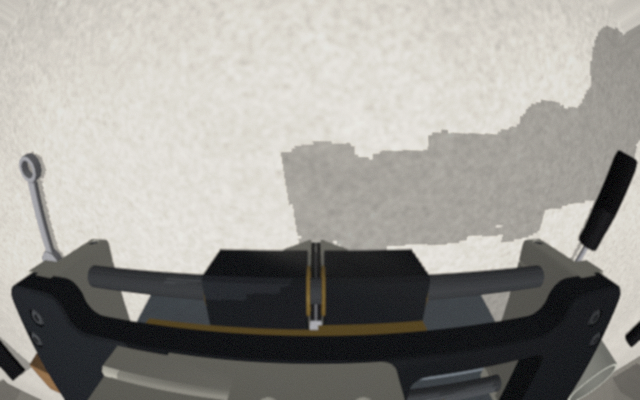

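Emit:
{"op": "send_rows", "data": {
  "plan": [
    [[0.0027,-0.0003,-0.0042],[0,0,0],255],
    [[0.0027,-0.0003,-0.0042],[0,0,0],255],
    [[0,0,0],[0,0,0],255]
  ]
}}

```text
time: 22.95
tool_pos: [0.4503, 0.0578, 0.0374]
tool_rot: [3.141, 0.217, 3.038]
contact_force: [-0.2, -0.2, 0.2]
opening: 0.0003
```

Run:
```python
from h import *
s=cam("side","s19"); crop(s,265,320,170,235,10,"s19c"); print(robot.observe()["contact_force"])
t=cam("top"); crop(t,290,340,190,240,8,"t19c")
```

```text
[-0.66673357  0.38531982 -0.39040875]
```

View pics/s19c.png

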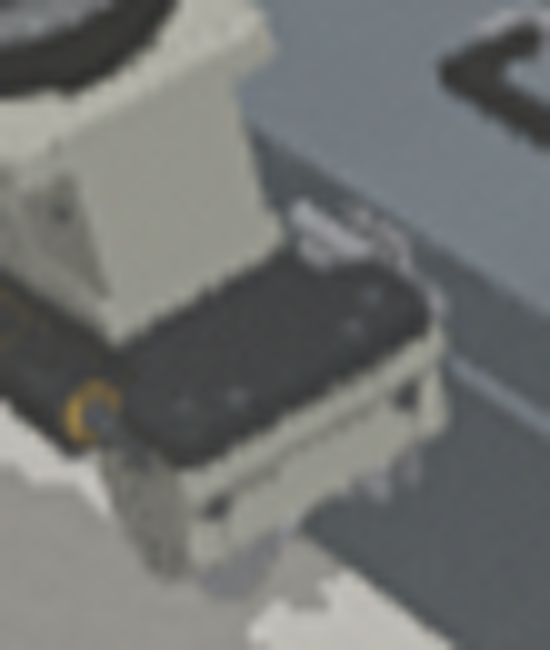

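Run:
```python
from h import *
s=cam("side")
p=[0.5806,.0445,-.104]
W=lambda b:np.array([p[0]+np.cos(p[2])*b[0]-np.sin(p[2])*b[1],p[1]+np.sin(p[2])*b[0]+np.cos(p[2])*b[1],b[2]])
f=lambda b:((proj(s,W(np.array(b)))-[264.6,169.6])*10).round().tolist()
for nm,x,z in (("seat",-.0775,.1065),("rest on lid",-.074,.112),("outside lip",-.091,.105),("lower out",-.095,.095)):
  print(nm,[f((x,y,z)) for y in (.031,0,-.031)])
for th in (1.2,1.0,.8,.6,.4):
  print(th,"lever tip corners",[f((-.084-(4.5*np.cos(th)+60*np.sin(th))/1000,y,.07+(4.5*np.sin(th)-60*np.cos(th))/1000)) for y in (.017,-.017)])
```

```text
seat [[288.0, 215.0], [354.0, 258.0], [424.0, 304.0]]
rest on lid [[298.0, 192.0], [365.0, 235.0], [435.0, 280.0]]
outside lip [[244.0, 234.0], [310.0, 278.0], [379.0, 325.0]]
lower out [[233.0, 273.0], [299.0, 318.0], [367.0, 364.0]]
1.2 lever tip corners [[117.0, 491.0], [188.0, 546.0]]
1.0 lever tip corners [[135.0, 522.0], [205.0, 577.0]]
0.8 lever tip corners [[159.0, 547.0], [230.0, 602.0]]
0.6 lever tip corners [[189.0, 564.0], [259.0, 619.0]]
0.4 lever tip corners [[222.0, 573.0], [293.0, 628.0]]
```

Emit:
{"op": "send_rows", "data": {
  "plan": [
    [[0.0034,-0.0004,-0.0035],[0,0,0],255],
    [[0.0034,-0.0004,-0.0035],[0,0,0],255],
    [[0,0,0],[0,0,0],255]
  ]
}}

```text
time: 23.4
tool_pos: [0.458, 0.0569, 0.0308]
tool_rot: [3.141, 0.218, 3.038]
contact_force: [0.0, -0.9, -0.6]
opening: 0.0004
```

Run:
```python
from h import *
s=cam("side","s20"); crop(s,265,320,170,235,10,"s20c"); print(robot.observe()["contact_force"])
```

```text
[-0.49185528  0.27927204  0.1056229 ]
```

View pics/s20c.png

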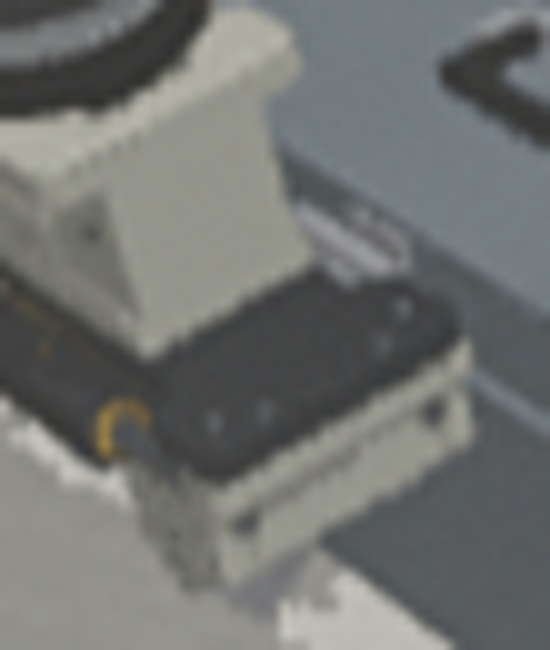

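Emit:
{"op": "send_rows", "data": {
  "plan": [
    [[0.003,-0.0003,-0.002],[0,0,0],255],
    [[0.003,-0.0003,-0.002],[0,0,0],255],
    [[0.003,-0.0003,-0.0015],[0,0,0],255],
    [[0.003,-0.0003,-0.0015],[0,0,0],255],
    [[0,0,0],[0,0,0],255]
  ]
}}

```text
time: 23.95
tool_pos: [0.4698, 0.0558, 0.024]
tool_rot: [3.141, 0.218, 3.038]
contact_force: [0.5, 0.0, -0.4]
opening: 0.0009
```

Run:
```python
from h import *
s=cam("side","s21"); crop(s,265,320,170,235,10,"s21c"); print(robot.observe()["contact_force"])
```

```text
[-0.33552707  0.86176801  0.36078493]
```

View pics/s21c.png

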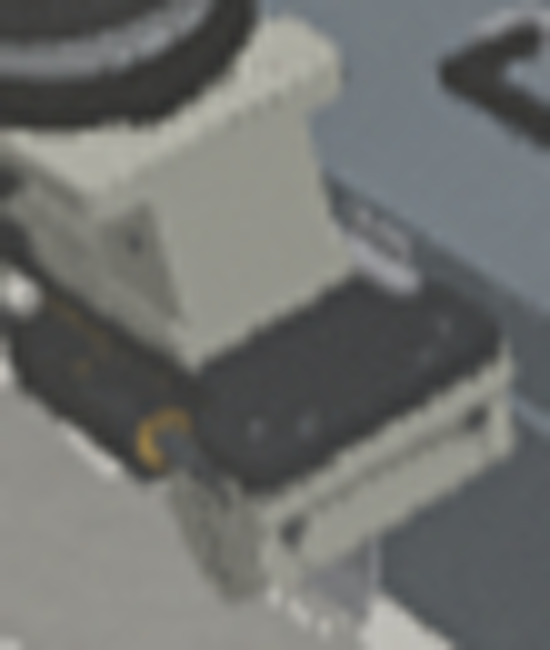

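Emit:
{"op": "send_rows", "data": {
  "plan": [
    [[-0.01,0.001,0.0],[0.011,0.108,0],255],
    [[-0.015,0.0015,0.005],[0.011,0.108,0],255],
    [[-0.015,0.0015,0.02],[0,0,0],255],
    [[-0.01,0.001,0.03],[0,0,0],255],
    [[-0.01,0.001,0.04],[0,0,0],255],
    [[0,0,0],[0,0,0],255]
  ]
}}

```text
time: 24.6
tool_pos: [0.4107, 0.062, 0.1229]
tool_rot: [3.141, 0.008, 3.038]
contact_force: [0.2, -0.4, 0.2]
opening: 0.0003
```

Run:
```python
from h import *
s=cam("side","s22"); crop(s,250,350,150,240,7,"s22c"); o=robot.observe(); print(o["contact_force"],o["tool_pos"],o["tool_rot"])
```

```text
[-0.53301251 -0.06085483 -0.59313252] [0.41035095 0.06194294 0.12111773] [3.14143106 0.00627914 3.03803571]
```

View pics/s22c.png

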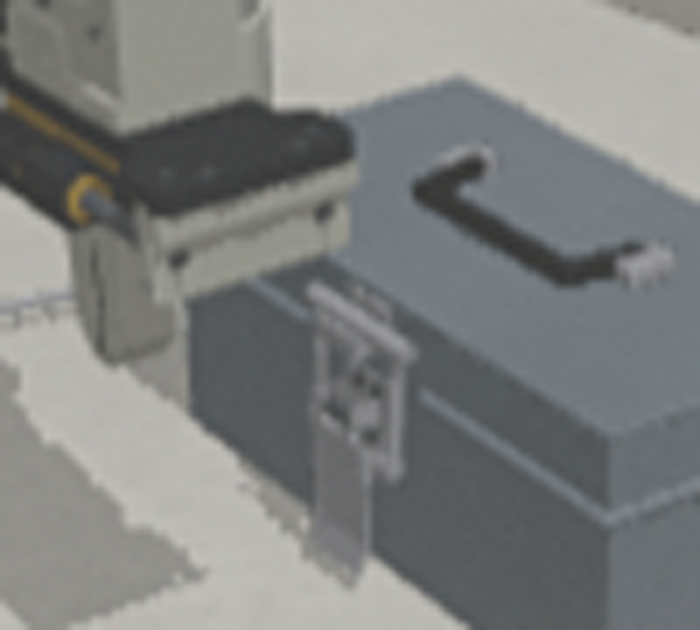

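Emit:
{"op": "send_rows", "data": {
  "plan": [
    [[0,0,0.04],[0,0,0],255],
    [[0.02,0,0.04],[0,0,0],255],
    [[0.03,0,0.03],[0,0,0],255],
    [[0.03,0,0.02],[0,0,0],255],
    [[0,0,0],[0,0,0],255],
    [[0,0,0],[0,0,0],255]
  ]
}}

```text
time: 25.25
tool_pos: [0.4889, 0.0618, 0.2474]
tool_rot: [-3.141, -0.002, 3.038]
contact_force: [-0.6, -0.5, -0.8]
opening: 0.0002
```

Run:
```python
from h import *
w=cam("wrist","w23"); s=cam("side","s23"); crop(s,270,330,175,245,10,"s23c"); o=robot.observe(); print(o["contact_force"],o["tool_pos"],o["tool_rot"])
crop(w,240,400,130,260,5,"w23c")
p=[0.5806,.0445,-.104]
W=lambda b:np.array([p[0]+np.cos(p[2])*b[0]-np.sin(p[2])*b[1],p[1]+np.sin(p[2])*b[0]+np.cos(p[2])*b[1],b[2]])
f=lambda b:((proj(s,W(np.array(b)))-[269.6,174.6])*10).round().tolist()
g=lambda b:((proj(w,W(np.array(b)))-[239.6,129.6])*5).round().tolist()
for nm,x,z in (("seat",-.0775,.1065),("rest on lid",-.074,.112),("outside lip",-.091,.105)):
  print(nm,[f((x,y,z)) for y in (.031,-.031)],[g((x,y,z)) for y in (.031,-.031)])
print("lidedge",g((-.07,0,.12)))
for th in (.3,.15,0):
  print(th,[f((-.084-(4.5*np.cos(th)+60*np.sin(th))/1000,y,.07+(4.5*np.sin(th)-60*np.cos(th))/1000)) for y in (.017,-.017)],[g((-.084-(4.5*np.cos(th)+60*np.sin(th))/1000,y,.07+(4.5*np.sin(th)-60*np.cos(th))/1000)) for y in (.017,-.017)])
```

```text
[ 0.80849808 -0.39765014  0.38053744] [0.4877721  0.06192012 0.24720922] [-3.14108214 -0.00315125  3.0378508 ]
seat [[238.0, 165.0], [374.0, 254.0]] [[498.0, 411.0], [191.0, 411.0]]
rest on lid [[248.0, 142.0], [385.0, 230.0]] [[500.0, 436.0], [189.0, 436.0]]
outside lip [[194.0, 184.0], [329.0, 275.0]] [[499.0, 344.0], [190.0, 344.0]]
lidedge [343.0, 468.0]
0.3 [[190.0, 524.0], [261.0, 579.0]] [[419.0, 198.0], [285.0, 198.0]]
0.15 [[218.0, 523.0], [289.0, 577.0]] [[418.0, 230.0], [286.0, 230.0]]
0 [[246.0, 516.0], [318.0, 571.0]] [[418.0, 262.0], [287.0, 263.0]]
```

View pics/s23c.png

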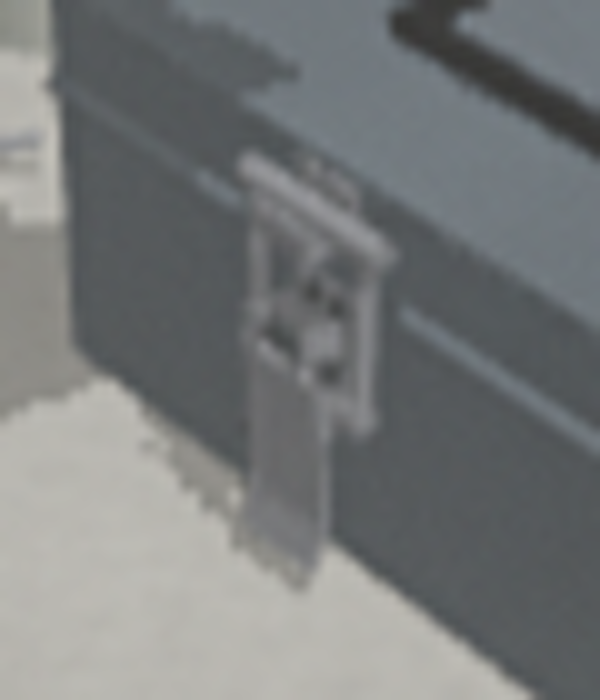

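View pics/w23c.png

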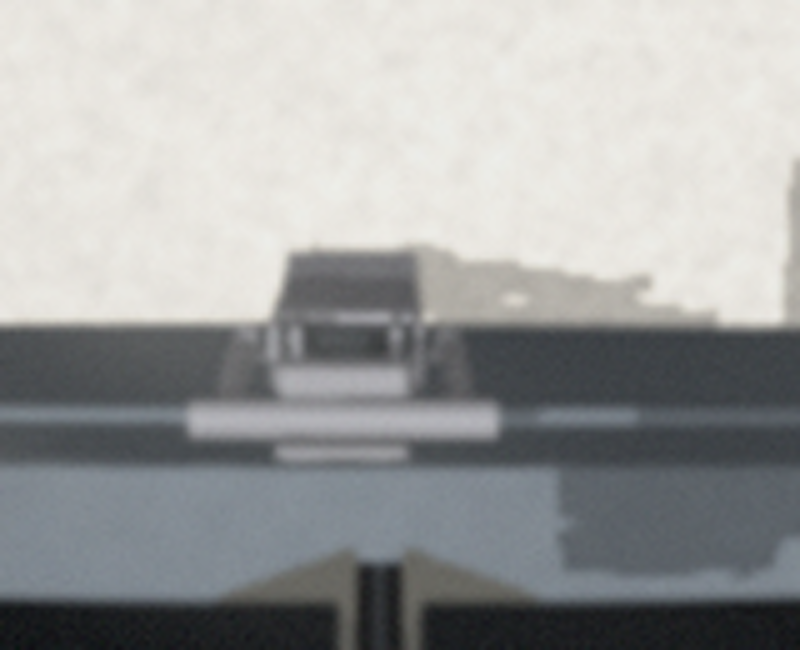

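Run:
```python
from h import *
w=cam("wrist","w24"); crop(w,285,335,172,212,14,"w24c")
p=[0.5806,.0445,-.104]
W=lambda b:np.array([p[0]+np.cos(p[2])*b[0]-np.sin(p[2])*b[1],p[1]+np.sin(p[2])*b[0]+np.cos(p[2])*b[1],b[2]])
g=lambda b:((proj(w,W(np.array(b)))-[284.53,171.53])*14).round().tolist()
P=lambda th,r,o=4.5:(-.084-(o*np.cos(th)+r*np.sin(th))/1000,0,.07+(o*np.sin(th)-r*np.cos(th))/1000)
for th in (.15,.06,0): print(th,[(r,g(P(th,r))[1]) for r in (0,10,46,60)],"bent3",g(P(th,60,7.5))[1])
print("box front bottom",g((-.07,0,0))[1],"front top .09",g((-.07,0,.09))[1],"lid top",g((-.07,0,.12))[1])
```

```text
0.15 [(0, 316.0), (10, 270.0), (46, 122.0), (60, 71.0)] bent3 40.0
0.06 [(0, 315.0), (10, 279.0), (46, 165.0), (60, 126.0)] bent3 94.0
0 [(0, 314.0), (10, 285.0), (46, 194.0), (60, 163.0)] bent3 131.0
box front bottom 331.0 front top .09 612.0 lid top 741.0
```

View pics/w24c.png

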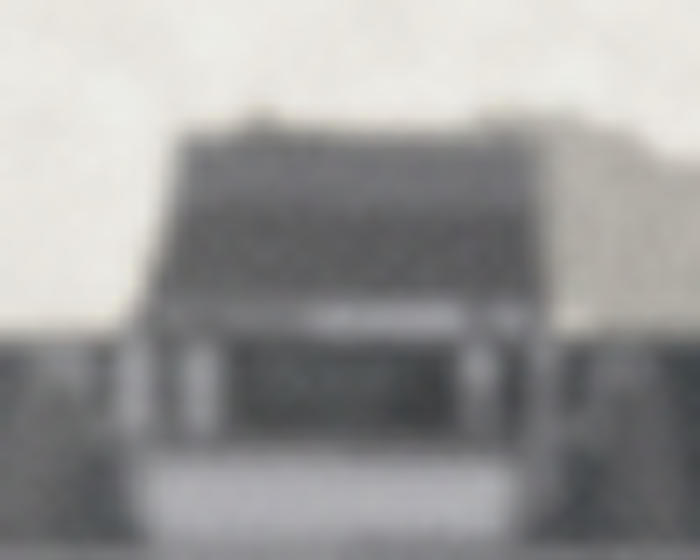

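Run:
```python
from h import *
s=cam("side","s25"); a=cv2.imread("pics/side0.png"); b=cv2.imread("pics/s25.png")
cv2.imwrite("pics/cmp.png",np.vstack([a[130:290,200:530],b[130:290,200:530]]))
o=robot.observe(); print(o["contact_force"],o["time"])
```

```text
[-0.13352141 -0.10881699 -0.21390195] 25.45
```

View pics/cmp.png

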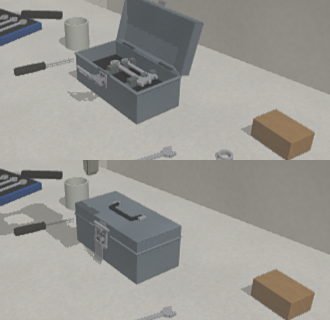

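The mug (76,33), screwdriver (30,70) and carton (283,133) are at the same pixels before and after. The latch is shut, and the arm is clear of everything.

```bash
python3 -c "
from cell import robot
print(robot.hand_in())"
```

```text
the job is handed in; nothing more can be done
None
```

The job is done and handed in at 25.5 s of the 72 s; the hand-in gives no verdict.

**What I did:** I laid the 175 mm wrench into the empty notches with its ring end towards +y and pushed the lid shut. I then swung the loop over the keeper by its bar ends and pressed the lever down until it went over centre.

**Last checks:**
- **Wrench:** after I let go, the pictures showed it flat in both notches. It was not visible after the lid closed.
- **Lid:** pressing on its top stopped at 120.2 mm above the table, which is the shut height.
- **Loop bar:** it lies in the keeper trough behind the lip, about 2 mm nearer the lid than I predicted.
- **Lever:** its bend line and tip project to about 0 rad in the wrist view.
- **Bystanders:** the screwdriver, mug and carton show no movement in the before and after side views.
- **Robot:** it was clear of everything, with contact force near zero.

**What disagreed:**
- **Lever force:** I felt at most about 1.5 N while lowering it, against the roughly 5 N described. The pictures still show it flat and the bar seated.
- **Box position:** my first fit was about 2.5 mm off along the box's width. I corrected it before working the latch.

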